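# Hook the retaining strap under a T-headed stud over an end cap

## Robot

A 6-joint arm with a two-finger parallel gripper is mounted at the origin on the work surface; the furniture and walls round the work are solid. World frame = base frame: x ahead of the robot, y to its left, z up, the work surface at z = 0. Lengths are in m, angles in rad, forces in N, time in s.
With the tool pointing down it reaches from about 0.375 to 0.9 m from the base axis. Payload 3.1 kg.
Tool frame: the origin (TCP) lies at the very end of the fingers, on their centre line; the grasp point (between the pads) lies 19 mm behind it (robot.hold_point_z is the z of the grasp point in the tool frame, in m); z points along the fingers, y is the direction in which the jaws open and shut (so a half turn about z gives the same grasp; the last joint's range is limited). The gripper opens to 87 mm and grips with 3 to 60 N. Pads are 19 mm wide; open, the fingers measure 117 mm over their backs; the gripper's body (75 mm by 190 mm) begins 51 mm behind the grasp point.
Start: joints at [1.069, 0.527, 1.433, -0, 1.181, -0.178], TCP at [0.198, 0.593, 0.223] pointing down, gripper open.
Joint ranges: [-3.08, 3.08], [-0.75, 2.2], [0.22, 2.44], [-1.43, 4.57], [0, 2.65], [-2.85, 2.85]. Speed limits (rad/s): [2.79, 2.79, 3.14, 3.14, 3.14, 3.14].

## Interface

Orientations are given as a unit quaternion [x, y, z, w].
In Python, from rig import robot, viewer, spotter gives the robot as it stands.
- The arm moves only by the shell command python3 -m crank 'ROWS' [FORCE]. ROWS is text: rows parted by semicolons, each of 7 numbers parted by spaces: the turn, a rotation vector about the tool's x, y, z in units of 5 degrees (1.0 is 5 degrees), then the shift along the tool's x, y, z in units of 40 mm (1.0 is 40 mm), then the gripper's target within -1 to 1 (shut at 1, half-way at 0, fully open at -1). A call has 1 to 5 rows; each row shifts and turns the pose as measured when the row begins, along the tool's axes as they then stand; what a row does not reach is not made up. A row lasts 1/8 s, in which the tool goes at most 62.5 mm and 10.7 degrees, less where a joint would pass 70% of its speed; a pose out of reach is approached as far as the arm can. A call is refused whole if a number of a shift passes 1 or a number of a turn 1, either way. A call with a gripper value outside its range is refused whole. The fingers move at their own pace and stop on an object; FORCE is the grip in N (left out, the last holds). Time passes only in rows, so rows that do not move let the fingers close. It gives the time, the measured TCP pose, the force and the opening at its end, in the units of the state.
- robot.get_obs(): the state, without advancing time (a new reading comes with each control period).
- viewer.camera(name): name is "scene" or "top"; returns a dict with "img" (480x640x3 uint8, red, green, blue), "camera_matrix" (3x3 intrinsics, pixels), "xyz" and "attitude" of the camera in the world. Camera axes: x right, y down, z forward; pixel columns grow to the right and rows downward; lengths in m; the calibration is good to about 2 mm. A picture is of the moment at which its call begins. There is no depth.
- robot.hand_in(): hands the job in, once; it reports no verdict.
Trained networks look in a picture, given as the dict that the camera call returned (one of the last four; its "shot" number tells which), for a name from the list of things; names that differ only in an ending like _2 or _b are one class to them, and where a whole thing is asked for, a point or a joint stands for the part that bears it (a point fixed in the world has none). Each returns a list of dicts, best first, with "score" (0 to 1); they miss things now and then, are a little off and sometimes report something else, mostly with a low value. They report only what shows in the picture. A call takes as long as a camera call. They do not tell look-alikes from the thing itself.
- spotter.boxes_of(name, picture): "at" ([x, y, z] in m, in the coordinates of the camera as it stood for that picture, good to about 4 mm: the middle of the surface that is visible of it).
The state is a dict: "time": time; "q": joint angles; "joint_velocities": joint speeds; "joint_torque": joint torques, N m; "position": TCP position; "tool_rot": TCP orientation; "ft_force": force on the tool from outside, world axes, zero at the start; "moment": the same for the moment, N m; "grip_width": finger opening in m.
Only numpy, scipy, OpenCV 4.12 (cv2) and the standard library are available. Lean on these libraries where they do the work, as an engineer would, in place of code of your own. Each camera call takes 0.05 s, during which the arm holds its last target.

## Task

First slide the aluminium end cap along the fixture's channel, without lifting it out of the channel, until it is fully home against the back stop. Then fit the yellow strap over it: tilt the strap nose down so that its oblong eye goes past the wide head of the stud, draw the nose back under the head, level the strap onto both rails between the two upright cheeks, and push its tail until the ears bear on the cheeks, so that the head overlaps both ends of the eye and the strap cannot lift off. Leave the tape, rotor, caliper and screwdriver where they lie.

Things in the scene. Friction and masses are not known exactly. Their poses are not given: they have to be found in the camera images.
- fixture: Drilling fixture, fixed: dark base, in its frame (mm) x -90 to 60, y -130 to 38, top z 12. Origin on the bench under the cap's final place; z up, +x to the cheeks, -x to the stud, -y to the channel's open mouth. Blue rails along y, x -41 to -31 and 31 to 41, top z 30, as long as the base; between them the channel, 62 wide, floor z 12, closed by a back stop at y 30 to 38, top z 24.
- nest (a point): Where the centre of the end cap belongs (fixture x 0, y 0, z 20 mm); axes as the fixture's. With the cap against the back stop its centre is within 2 mm of this point.
- stud_head (a point): Centre of the top of the fixture's bright T-headed stud (fixture x -70, y 0, z 48 mm); axes as the fixture's. Head: oblong bar 64 mm long along x, 14 mm wide, rounded ends, from z 41 to 48. Neck under it: 10 mm in diameter, with a collar 22 mm wide, 3 mm high at its foot on the base.
- cheeks (a point): Point half-way between the tops of the fixture's two upright blue cheeks, which stop the strap's ears (fixture x 42, y 0, z 44 mm); axes as the fixture's. Cheeks: x 36 to 48 mm, y 28 to 42 and -42 to -28, tops at z 44, 56 mm free between them.
- cap_center (a point): Centre of the loose turned aluminium end cap, a disc 58 mm in diameter and 16 mm high, about 75 g. It starts flat on the channel floor (2 mm play to either rail), 65 to 90 mm from its place towards the mouth.
- strap_handle (a point): Centre of the upright black handle of the loose yellow strap (about 250 g; balances here), 25 mm above its underside. Axes: z up, +x to the tail, -x to the nose. Handle 44 mm (x) by 12 mm (y), top 44 mm above the underside, on a foot 56 x 22 x 3 mm. Starts flat on the bench, handle up; ends with its axes along the fixture's and this point over fixture x 0, y 0, z 55 mm.
- strap_eye (a point): Centre of the strap's oblong eye (70 mm from the handle point along strap -x, half-way through the plate); axes as the strap's. The strap is a plate 6 mm thick, 46 mm wide, x -107 (round nose) to 60 (tail) from the handle; the eye is x -97 to -43, 26 mm wide with rounded ends. At the tail two ears, x 48 to 60, reach out to y +-42 and stop at the cheeks.
- strap_nose (a point): Middle of the 10 mm wide bar at the strap's nose, beyond the eye (strap x -102, y 0, half-way through the thickness); axes as the strap's.
- tape: Bystander: roll of tan tape lying flat, 94 mm across, 25 mm high; origin under its centre.
- rotor: Bystander: motor rotor lying on the bench, 115 mm long along its y, 41 mm across; origin under its centre.
- caliper: Bystander: sliding caliper lying flat, 70 x 200 x 14 mm, long along its y; origin under its centre.
- screwdriver: Bystander: red-handled screwdriver, 148 mm long along its y, 22 mm thick; origin under its centre.
Not all that is in view belongs to the job. There is more than one size of the fixture; the job needs the larger.

How it is judged:
By the outcome, as a careful person would: the job done as asked, in the order asked, and still so for the second after the job is handed in, with the robot touching nothing.
It also fails if it takes over 67 s, if anything falls off the work surface, if the arm or the gripper's body presses on something with over 40 N, if the wrist force passes 120 N, or if a joint passes its speed limit or range.

## Working session

There is one attempt and no reset: what is moved stays moved. The work goes in short steps, Python scripts to look and compute and a shell command to move; the robot and the scene stay as the last step left them, time stands still between calls to the robot, and variables do not carry over. Pictures are saved under pics/ and viewed, and the job is handed in when it is done.

```bash
ls; mkdir -p pics
cat > h.py <<'E'
import numpy as np, cv2
from scipy.spatial.transform import Rotation as R
from rig import robot, viewer, spotter
def cam(name,fn=None):
    p=viewer.camera(name)
    if fn: cv2.imwrite('pics/'+fn,p['img'][:,:,::-1])
    return p
def Rc(p):
    a=np.array(p['attitude'],float)
    return a if a.shape==(3,3) else R.from_quat(a).as_matrix()
def w(p,at): return Rc(p)@np.array(at)+np.array(p['xyz'])
def proj(p,X):
    c=Rc(p).T@(np.array(X)-np.array(p['xyz'])); u=np.array(p['camera_matrix'])@c; return u[:2]/u[2]
def ray(p,u,v,z):
    d=Rc(p)@np.linalg.inv(np.array(p['camera_matrix']))@np.array([u,v,1.]); o=np.array(p['xyz']); return o+d*(z-o[2])/d[2]
E
python3 - <<'E'
from h import *
np.set_printoptions(precision=4,suppress=True)
for n in ['top','scene']:
    p=cam(n,n+'0.png'); print(n,p['xyz'],p['attitude'],p['camera_matrix'])
    for k in ['fixture','nest','stud_head','cheeks','cap_center','strap_handle','strap_eye','strap_nose','tape','rotor','caliper','screwdriver']:
        for d in spotter.boxes_of(k,p)[:3]: 
            X=w(p,d['at']); print(k,round(d['score'],2),X,proj(p,X))
print(robot.get_obs())
E
```

```text
pics
top [ 0.2167 -0.073   1.6531] [-0.6832  0.7226 -0.0781  0.0708] [[555.1116   0.     312.8104]
 [  0.     555.1116 248.1611]
 [  0.       0.       1.    ]]
fixture 0.9 [ 0.4844 -0.2598  0.0171] [367.7659 272.0577]
fixture 0.7 [ 0.4404 -0.6429  0.0042] [495.5293 280.2059]
nest 0.73 [ 0.4826 -0.2645  0.0098] [369.1081 272.9601]
nest 0.61 [ 0.4414 -0.6405  0.0109] [495.4313 279.5611]
stud_head 0.86 [ 0.4358 -0.6405  0.0105] [495.6195 281.4477]
stud_head 0.79 [ 0.4835 -0.2573  0.0098] [366.705 272.792]
cheeks 0.67 [ 0.4819 -0.2597  0.0101] [367.558  273.2676]
cheeks 0.65 [ 0.4368 -0.6469  0.0084] [497.4582 281.0993]
cap_center 0.84 [ 0.4476 -0.2763  0.0318] [374.806  283.1947]
strap_handle 0.54 [0.6108 0.3441 0.0061] [165.9988 242.5968]
strap_eye 0.54 [0.6127 0.3418 0.0055] [166.8184 241.9753]
strap_nose 0.71 [0.6123 0.343  0.0061] [166.3628 242.1044]
strap_nose 0.48 [ 0.4817 -0.2572  0.0102] [366.7277 273.3692]
strap_nose 0.44 [ 0.7064 -0.211   0.0103] [346.1969 202.3155]
tape 0.63 [0.6982 0.2031 0.0275] [210.7254 210.4884]
rotor 0.68 [ 0.5814 -0.5134  0.0386] [450.4275 234.2658]
ro
[... 1239 characters left out ...]
07  -0.2143  0.0098] [381.346  251.7371]
screwdriver 0.54 [ 0.3713 -0.4962  0.0161] [345.2166 375.4362]
screwdriver 0.52 [0.5623 0.349  0.0015] [259.7106 169.5607]
screwdriver 0.41 [ 0.5729 -0.5241  0.0332] [411.737  343.1132]
{'time': 1.3, 'q': array([ 1.0695,  0.5275,  1.4327, -0.    ,  1.1814, -0.1785]), 'joint_velocities': array([ 0.    ,  0.002 ,  0.0007,  0.0005,  0.0004, -0.001 ]), 'joint_torque': array([  0.0003, -44.0021, -17.6976,   0.0633,   0.0506,  -0.    ]), 'position': array([0.1982, 0.5927, 0.2226]), 'tool_rot': array([0.1607, 0.987 , 0.    , 0.    ]), 'ft_force': array([-0.3941, -0.8121, -0.0717]), 'moment': array([0.019 , 0.0663, 0.0018]), 'grip_width': 0.08693534450953579}
```

View pics/top0.png

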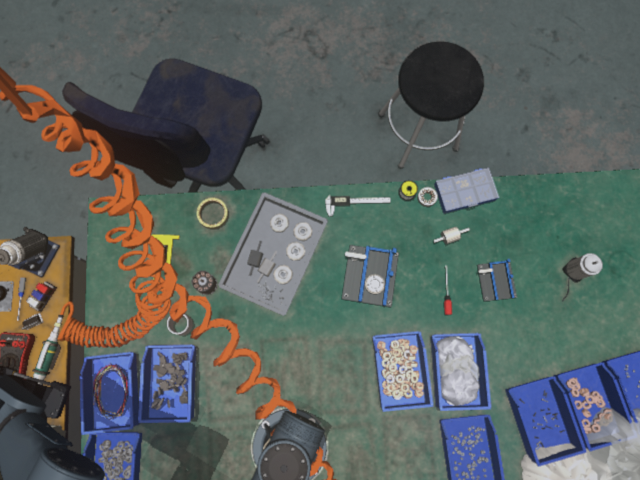

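View pics/scene0.png

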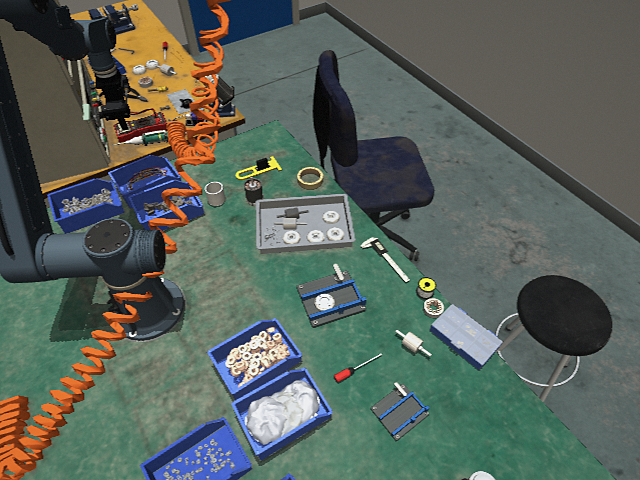

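Run:
```python
import cv2
a=cv2.imread('pics/top0.png');b=cv2.imread('pics/scene0.png')
cv2.imwrite('pics/t_fix.png',cv2.resize(a[200:360,290:490],None,fx=4,fy=3.75 if 0 else 3.7,interpolation=cv2.INTER_CUBIC))
cv2.imwrite('pics/t_strap.png',cv2.resize(a[180:300,110:270],None,fx=5,fy=5,interpolation=cv2.INTER_CUBIC))
cv2.imwrite('pics/s_fix.png',cv2.resize(b[230:380,250:450],None,fx=4,fy=4,interpolation=cv2.INTER_CUBIC))
```

```text
(no output)
```

View pics/t_fix.png

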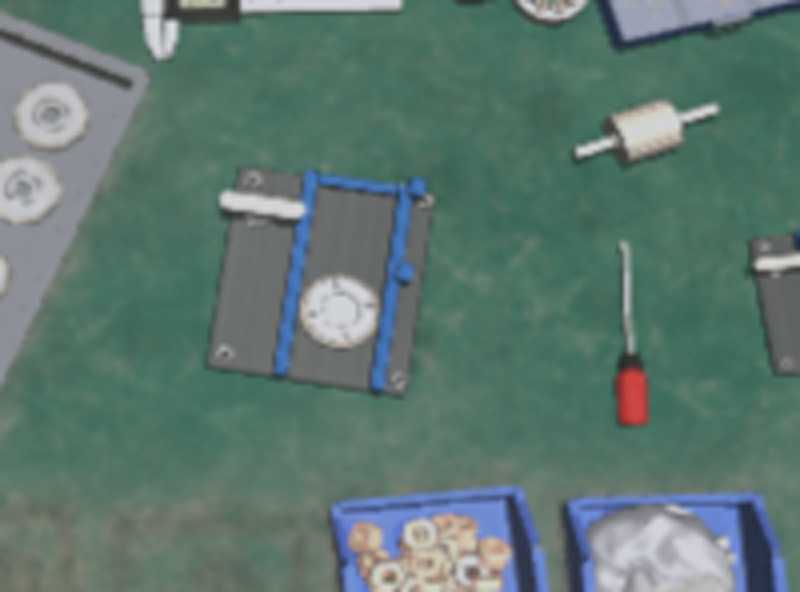

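View pics/t_strap.png

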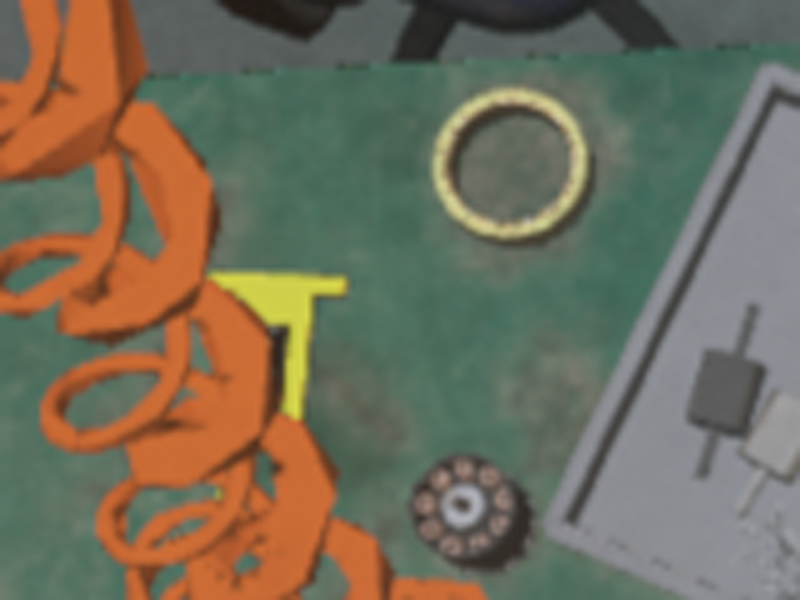

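View pics/s_fix.png

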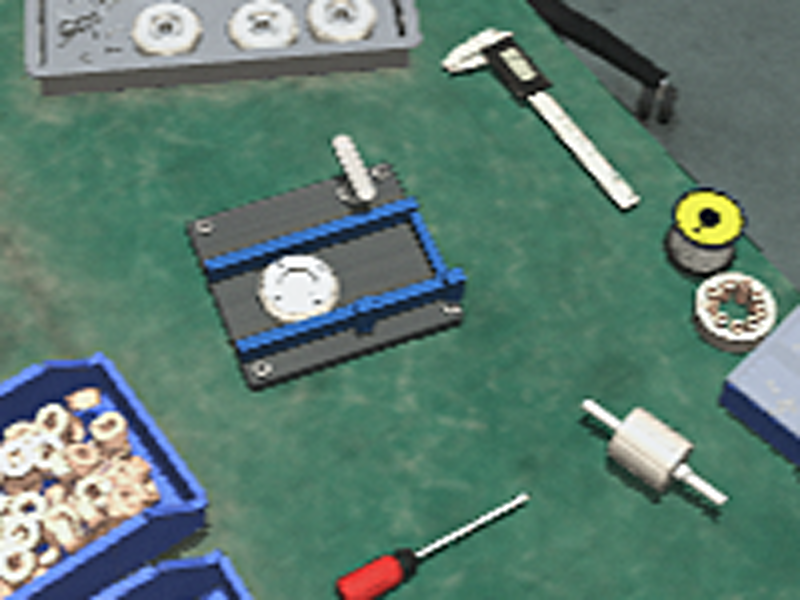

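```bash
python3 - <<'E'
import cv2
b=cv2.imread('pics/scene0.png')
cv2.imwrite('pics/s_strap.png',cv2.resize(b[140:200,215:305],None,fx=8,fy=8,interpolation=cv2.INTER_CUBIC))
E
cat > fit.py <<'E'
from h import *
from scipy.optimize import least_squares
np.set_printoptions(precision=4,suppress=True)
def T(x,y,a,P):
    P=np.array(P,float)/1000; c,s=np.cos(a),np.sin(a)
    return np.c_[x+c*P[:,0]-s*P[:,1], y+s*P[:,0]+c*P[:,1], P[:,2]]
def fit(obs,x0):
    # obs: list of (pic, [(X,uv)])
    def f(v):
        r=[]
        for p,l in obs:
            W=T(*v,[q[0] for q in l])
            r+= [proj(p,Wi)-np.array(q[1]) for Wi,q in zip(W,l)]
        return np.ravel(r)
    s=least_squares(f,x0,loss='soft_l1'); return s.x,f(s.x).reshape(-1,2)
E
python3 - <<'E'
from fit import *
import pickle
pt=cam('top'); ps=cam('scene'); pickle.dump((pt,ps),open('cams.pkl','wb'))
tp=lambda u,v:(290+u/4,200+v/3.7); sp=lambda u,v:(250+u/4,230+v/4)
top=[((-90,38,12),tp(240,168)),((60,38,12),tp(435,195)),((-90,-130,12),tp(208,367)),((60,-130,12),tp(405,397)),((-36,-130,30),tp(281,374)),((36,-130,30),tp(379,388)),((-102,0,48),tp(219,202)),((-38,0,48),tp(305,210))]
sc=[((60,-130,12),sp(247,382)),((-90,-130,12),sp(190,225)),((-90,38,12),sp(393,165)),((60,38,12),sp(462,312)),((-102,0,48),sp(340,138)),((-38,0,48),sp(368,197))]
for o in ([(pt,top)],[(ps,sc)],[(pt,top),(ps,sc)]):
    x,r=fit(o,[.5,-.26,-1.6]); print(x,np.degrees(x[2])); print(r.T)
E
```

```text
[ 0.5157 -0.2923 -1.784 ] -102.21441116904158
[[-0.244   0.148  -0.3012  0.6141  0.0127 -0.1338 -0.0017 -0.0237]
 [-0.6744 -0.3585  0.1741 -0.0169  0.4251  0.4838 -0.7006  0.4757]]
[ 0.5156 -0.2943 -1.8061] -103.47952420213558
[[ 0.1403 -1.1901 -0.6494  0.5835  0.1287  0.5566]
 [ 0.7972 -1.4291 -1.2885  1.4678 -0.9723  0.6985]]
[ 0.5158 -0.293  -1.7909] -102.61095951347578
[[ 0.0834  0.4281 -0.3538  0.5102 -0.0606 -0.2314  0.2507  0.2058  0.4755
  -1.5869 -1.3138  0.5783 -0.5311  0.1795]
 [-0.898  -0.2511 -0.1218  0.0321  0.2511  0.4773 -0.9721  0.349   0.8953
  -1.1323 -1.634   0.8498 -1.1614  0.408 ]]
```

View pics/s_strap.png

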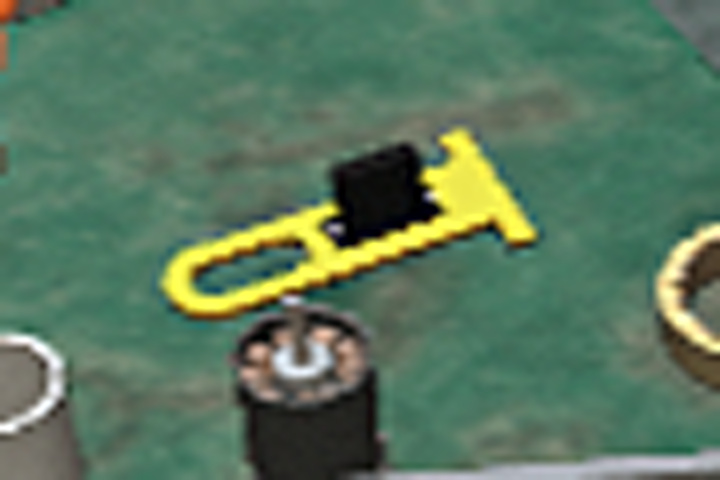

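```bash
cat > ov.py <<'E'
from fit import *
import pickle
def rect(x0,x1,y0,y1,z): return [(x0,y0,z),(x1,y0,z),(x1,y1,z),(x0,y1,z)]
FIX=[rect(-90,60,-130,38,12),rect(-41,-31,-130,38,30),rect(31,41,-130,38,30),rect(36,48,28,42,44),rect(36,48,-42,-28,44),rect(-102,-38,-7,7,48),rect(-31,31,30,38,24)]
def slot(cx0,cx1,r,z):
    a=np.linspace(np.pi/2,3*np.pi/2,10); 
    return [(cx0+r*np.cos(t),r*np.sin(t),z) for t in a]+[(cx1-r*np.cos(t),-r*np.sin(t),z) for t in a]
STR=[[(60,42,6),(48,42,6),(48,23,6)]+[(-84+23*np.cos(t),23*np.sin(t),6) for t in np.linspace(np.pi/2,3*np.pi/2,14)]+[(48,-23,6),(48,-42,6),(60,-42,6)],slot(-84,-56,13,6),rect(-22,22,-6,6,44)]
def draw(img,p,pose,polys,col,org,sc):
    for P in polys:
        q=np.array([proj(p,X) for X in T(*pose,P)]); q=(q-np.array(org)+.5)*sc-.5
        cv2.polylines(img,[np.round(q*16).astype(np.int32)],True,col,1,cv2.LINE_AA,4)
def crop(p,x0,y0,w,h,s): return cv2.resize(p['img'][y0:y0+h,x0:x0+w,::-1].copy(),None,fx=s,fy=s,interpolation=cv2.INTER_CUBIC)
E
python3 - <<'E'
from ov import *
pt,ps=pickle.load(open('cams.pkl','rb'))
sp=lambda u,v:(215+u/8-.5,140+v/8-.5)
o=[((-107,0,6),sp(165,285)),((60,42,6),sp(465,130)),((60,-42,6),sp(537,238)),((48,42,6),sp(443,137)),((48,-42,6),sp(510,243)),((-97,0,6),sp(187,282)),((-43,0,6),sp(310,253)),((22,0,44),sp(415,150)),((-22,0,44),sp(337,168))]
x,r=fit([(ps,o)],[.58,.35,0.]); print(x,np.degrees(x[2]));print(r.T)
F=[.5158,-.2927,np.radians(-102.5)]
for n,p,pose,polys,c in [('o1',ps,x,STR,(215,140,90,60,8)),('o2',ps,F,FIX,(290,250,100,75,8)),('o3',pt,F,FIX,(335,235,75,75,8)),('o4',pt,x,STR,(110,200,100,75,8))]:
    im=crop(p,*c); draw(im,p,pose,polys,(0,0,255),c[:2],c[4]); cv2.imwrite('pics/%s.png'%n,im)
E
```

```text
[ 0.5756  0.3512 -0.1203] -6.893041449929494
[[ 0.3775  0.3337 -0.2307  0.1934  0.192   0.1797 -1.5479  0.5382 -0.7911]
 [ 0.5038 -0.0571 -0.1191 -0.0222  0.2146  0.0628 -0.6753 -0.616   0.6221]]
```

View pics/o1.png

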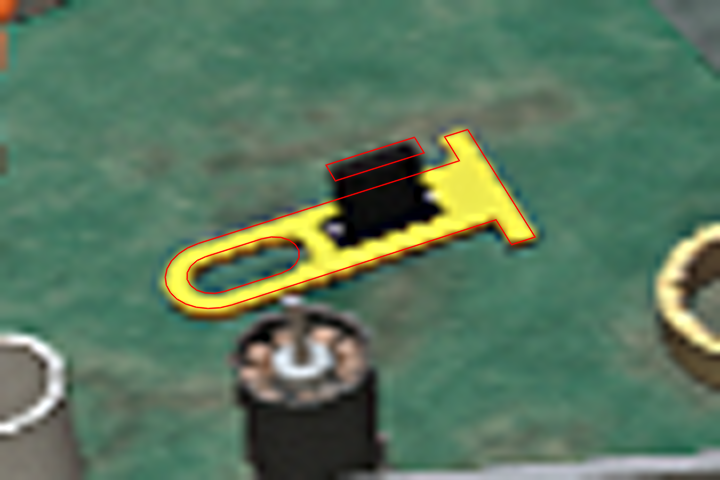

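View pics/o2.png

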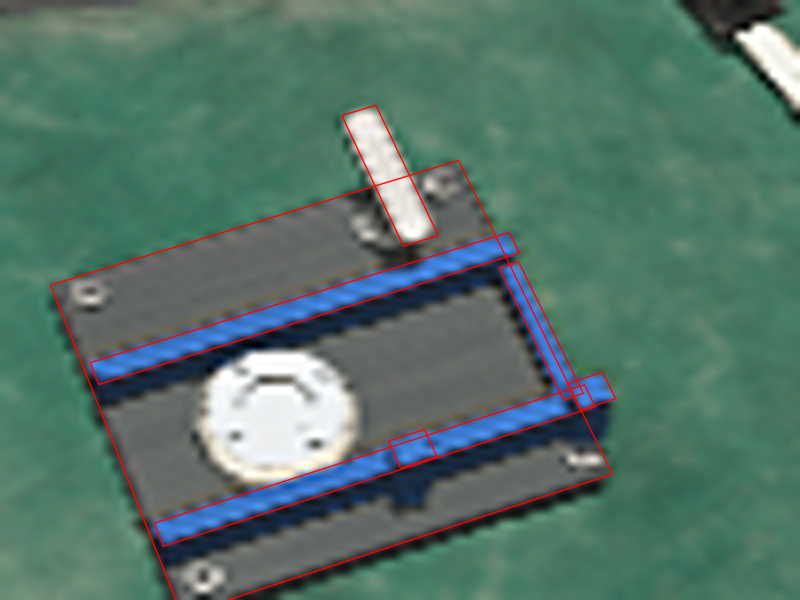

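View pics/o3.png

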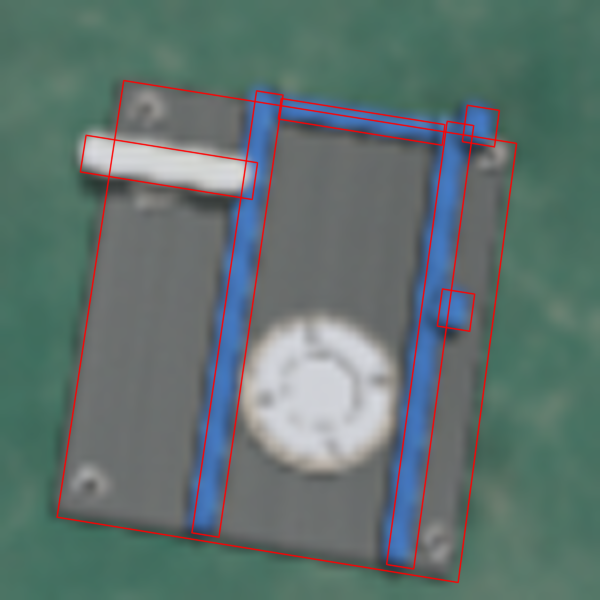

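View pics/o4.png

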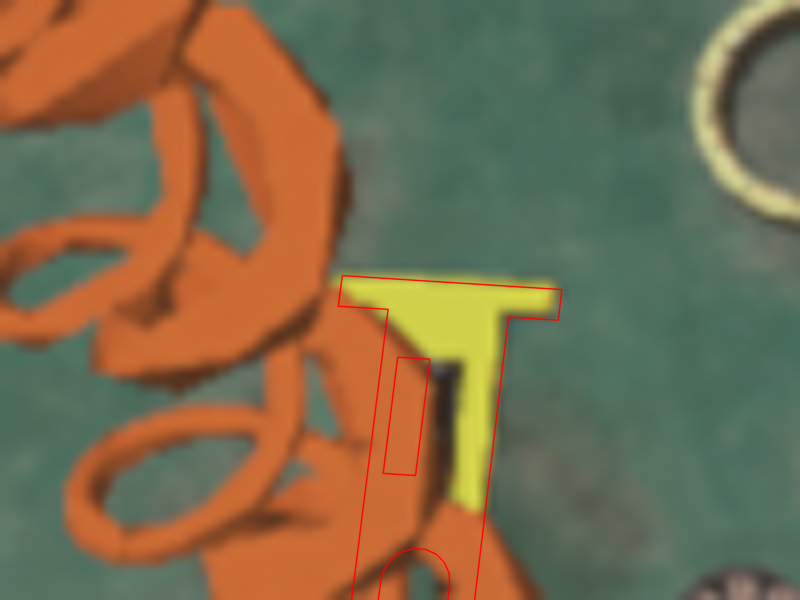

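```bash
cat > ren.py <<'E'
from ov import *
from scipy.optimize import minimize
def T6(v,P):
    return T(v[0],v[1],v[2],P)
def hull(p,W,org,s):
    q=np.array([proj(p,X) for X in W]); q=(q-np.array(org)+.5)*s-.5
    return q
def fill(im,q,col,cv=True):
    q=np.round(q*16).astype(np.int32)
    if cv: q=cv2.convexHull(q)
    cv2.fillPoly(im,[q],col,cv2.LINE_AA,4)
def render(p,v,parts,c,bg,s=6):
    x0,y0,w,h=c[:4]; im=np.full((h*s,w*s,3),bg,np.uint8)
    for P,z0,z1,side,topc,convex in parts:
        lo=T(*v,[(a,b,z0) for a,b in P]);hi=T(*v,[(a,b,z1) for a,b in P])
        if side is not None:
            ql=hull(p,lo,(x0,y0),s);qh=hull(p,hi,(x0,y0),s)
            n=len(P)
            for i in range(n): fill(im,np.array([ql[i],ql[(i+1)%n],qh[(i+1)%n],qh[i]]),side)
        fill(im,hull(p,hi,(x0,y0),s),topc,convex)
    return cv2.GaussianBlur(cv2.resize(im,(w,h),interpolation=cv2.INTER_AREA),(3,3),.6)
def solve(views,v0,parts,bgs,masks=None,w=None):
    def f(d):
        v=[v0[0]+d[0]/1000,v0[1]+d[1]/1000,v0[2]+np.radians(d[2])]
        e=0
        for i,(p,c) in enumerate(views):
            r=render(p,v,parts,c,bgs[i]).astype(float); o=p['img'][c[1]:c[1]+c[3],c[0]:c[0]+c[2]].astype(float)
            a=np.abs(r-o).sum(2); a=np.minimum(a,150)
            if masks is not None and masks[i] is not None: a=a*masks[i]
            e+=a.mean()
        return e
    s=minimize(f,[0,0,0],method='Nelder-Mead',options=dict(initial_simplex=[[0,0,0],[5,0,0],[0,5,0],[0,0,3]],xatol=.05,fatol=.001,maxiter=300))
    d=s.x; return np.array([v0[0]+d[0]/1000,v0[1]+d[1]/1000,v0[2]+np.radians(d[2])]),s.fun
E
cat > r1.py <<'E'
from ren import *
pt,ps=pickle.load(open('cams.pkl','rb'))
def rc(x0,x1,y0,y1): return [(x0,y0),(x1,y0),(x1,y1),(x0,y1)]
med=lambda p,c:tuple(int(t) for t in np.median(p['img'][c[1]:c[1]+c[3],c[0]:c[0]+c[2]].reshape(-1,3),0))
G=(75,77,76);B=(50,105,190);D=(20,30,50)
circ=lambda cx,cy,r:[(cx+r*np.cos(t),cy+r*np.sin(t)) for t in np.linspace(0,2*np.pi,24,endpoint=False)]
FX=[(rc(-90,60,-130,38),0,12,(20,25,25),G,True),(rc(-31,31,30,38),12,24,D,B,True),(rc(-41,-31,-130,38),12,30,D,B,True),(rc(31,41,-130,38),12,30,D,B,True),
 (rc(36,48,-42,-28),12,44,D,B,True),(rc(36,48,28,42),12,44,D,B,True),(circ(-70,0,5),12,41,(60,60,60),(60,60,60),True),
 ([(a,b) for a,b,_ in slot(-95,-45,7,0)],41,48,(150,150,150),(215,212,205),True)]
def capmask(p,c):
    o=p['img'][c[1]:c[1]+c[3],c[0]:c[0]+c[2]].astype(int); m=np.ones(o.shape[:2]); return m
ct=(335,235,75,75); cs=(290,250,90,80)
bt=(45,95,75)
for n,vs,bg in (('top',[(pt,ct)],[med(pt,(400,235,12,60))]),('scene',[(ps,cs)],[med(ps,(290,250,30,20))])):
    v,e=solve(vs,[.5157,-.2925,np.radians(-102)],FX,bg); print(n,v,np.degrees(v[2]),e)
    p,c=vs[0]; im=np.hstack([crop(p,*c,5)[:,:,::-1],cv2.resize(render(p,v,FX,c,bg[0]),None,fx=5,fy=5)]); cv2.imwrite('pics/ren_%s.png'%n,im[:,:,::-1])
Y=(215,215,40);K=(15,15,15)
SO=[(a,b) for a,b,_ in STR[0]]; SL=[(a,b) for a,b,_ in STR[1]]
gs=med(ps,(215,175,60,20))
SP=[(SO,0,6,(60,60,10),Y,False),(SL,6,6,None,gs,True),(rc(-28,28,-11,11),6,9,K,K,True),(rc(-22,22,-6,6),9,44,K,K,True)]
c=(225,148,65,36)
m=np.ones((36,65)); m[28:,15:40]=0
v,e=solve([(ps,c)],[.5756,.3512,-.12],SP,[gs],[m]); print(v,np.degrees(v[2]),e)
im=np.hstack([crop(ps,*c,6)[:,:,::-1],cv2.resize(render(ps,v,SP,c,gs),None,fx=6,fy=6)]); cv2.imwrite('pics/ren_str.png',im[:,:,::-1])
c=(148,225,40,45);o=pt['img'][c[1]:c[1]+c[3],c[0]:c[0]+c[2]].astype(int)
gt=med(pt,(185,225,15,40))
SPt=[SP[0],(SL,6,6,None,gt,True)]+SP[2:]
m=~((o[:,:,0]>o[:,:,1]+35)); m=(cv2.erode(m.astype(np.uint8),np.ones((3,3))))
v,e=solve([(pt,c)],[.5756,.3512,-.12],SPt,[gt],[m]); print('top strap',v,np.degrees(v[2]),e)
E
python3 r1.py
```

```text
top [ 0.518  -0.2915 -1.7917] -102.65592779487099 49.86044444444445
scene [ 0.5158 -0.2918 -1.7902] -102.57093142789341 40.76986111111111
[ 0.5751  0.3504 -0.0867] -4.968810994748758 34.66324786324786
top strap [ 0.5764  0.3538 -0.0882] -5.053326447119577 16.224444444444444
```

Run:
```python
from ov import *
pt,ps=pickle.load(open('cams.pkl','rb'))
for u,v in [(40,120),(120,190),(150,250),(190,310),(240,370)]:
    print(u,v)
    for z in (.05,.2,.35,.5,.7,.9,1.1):
        X=ray(pt,u,v,z); print('  ',X,proj(ps,X).round())
print(robot.get_obs()['time'])
c=np.array([375,284.1]); print(ray(pt,*c,.028))
```

```text
40 120
   [1.012  0.7221 0.05  ] [309.  75.]
   [0.9376 0.6477 0.2   ] [302.  56.]
   [0.8632 0.5733 0.35  ] [294.  33.]
   [0.7888 0.4989 0.5   ] [284.   4.]
   [0.6896 0.3997 0.7   ] [266. -47.]
   [0.5903 0.3005 0.9   ] [ 239. -122.]
   [0.4911 0.2013 1.1   ] [ 197. -241.]
120 190
   [0.7708 0.4712 0.05  ] [290. 123.]
   [0.719  0.4202 0.2   ] [283. 102.]
   [0.6671 0.3693 0.35  ] [274.  75.]
   [0.6153 0.3184 0.5   ] [263.  43.]
   [0.5461 0.2505 0.7   ] [243. -14.]
   [0.477  0.1826 0.9   ] [215. -98.]
   [0.4079 0.1147 1.1   ] [ 170. -230.]
150 250
   [0.5805 0.38   0.05  ] [259. 153.]
   [0.5465 0.3376 0.2   ] [251. 130.]
   [0.5124 0.2952 0.35  ] [242. 102.]
   [0.4784 0.2528 0.5   ] [231.  67.]
   [0.433  0.1963 0.7   ] [210.   6.]
   [0.3876 0.1398 0.9   ] [181. -83.]
   [0.3422 0.0833 1.1   ] [ 135. -224.]
190 310
   [0.3971 0.2642 0.05  ] [228. 191.]
   [0.3802 0.2327 0.2   ] [220. 166.]
   [0.3633 0.2011 0.35  ] [210. 135.]
   [0.3464 0.1696 0.5   ] [198.  97.]
   [0.3239 0.1275 0.7   ] [178.  31.]
   [0.3014 0.0854 0.9   ] [148. -65.]
   [0.2789 0.0433 1.1   ] [ 101. -215.]
240 370
   [0.2201 0.1253 0.05  ] [196. 239.]
   [0.2197 0.1068 0.2   ] [188. 211.]
   [0.2194 0.0882 0.35  ] [178. 177.]
   [0.2191 0.0697 0.5   ] [166. 135.]
   [0.2187 0.0449 0.7   ] [144.  63.]
   [0.2183 0.0202 0.9   ] [113. -42.]
   [ 0.2178 -0.0046  1.1   ] [  64. -205.]
1.4
[ 0.4455 -0.2771  0.028 ]
```

Run:
```python
from ov import *
pt,ps=pickle.load(open('cams.pkl','rb'))
im=ps['img'][:,:,::-1]; cv2.imwrite('pics/s_l.png',cv2.resize(im[0:330,0:330],None,fx=1.8,fy=1.8))
```

```text
(no output)
```

View pics/s_l.png

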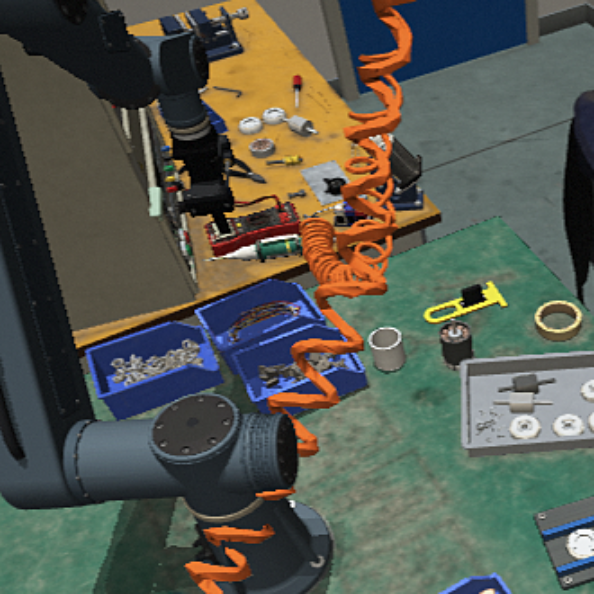

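```bash
python3 -m crank '0 0 0 -0.91 -0.74 0 1; 0 0 0 -0.91 -0.74 0 1; 0 0 0 -0.91 -0.74 0 1; 0 0 0 -0.91 -0.74 0 1; 0 0 0 -0.91 -0.74 0 1' 20; python3 -m crank '0 0 0 -0.91 -0.74 0 1; 0 0 0 -0.91 -0.74 0 1; 0 0 0 -0.91 -0.74 0 1; 0 0 0 -0.91 -0.74 0 1; 0 0 0 -0.91 -0.74 0 1'
```

```text
time: 2.02
position: [0.3267, 0.3932, 0.2227]
tool_rot: [0.157, 0.988, 0.002, 0.001]
ft_force: [1.3, 0.2, 0.3]
grip_width: 0.045
time: 2.65
position: [0.4584, 0.1897, 0.2238]
tool_rot: [0.157, 0.988, 0.003, 0.003]
ft_force: [0.8, 0.5, 0.5]
grip_width: 0.0017
```

```bash
cat > go.py <<'E'
# target in fixture frame mm (TCP), tool yaw desired = tool y angle; pitch th (nose-down)
from h import *
import sys
np.set_printoptions(precision=3,suppress=True)
F=np.array([.5168,-.2917]); FA=np.radians(-102.6)
def fw(P):
    P=np.array(P,float)/1000; c,s=np.cos(FA),np.sin(FA); return np.array([F[0]+c*P[0]-s*P[1],F[1]+s*P[0]+c*P[1],P[2]])
def tool(yang,th=0):
    y=np.radians(yang); Y=np.array([np.cos(y),np.sin(y),0]); Z=np.array([0,0,-1.]); X=np.cross(Y,Z)
    return R.from_matrix(np.c_[X,Y,Z])*R.from_rotvec([0,-np.radians(th),0])
def need(pos,rot):
    o=robot.get_obs(); C=R.from_quat(o['tool_rot']); d=C.inv().apply(np.array(pos)-o['position'])/.04
    rv=(C.inv()*rot).as_rotvec(degrees=True)/5
    print('t',round(o['time'],2),'pos',o['position'],'turn',rv,'shift',d,'F',o['ft_force'],'w',round(o['grip_width'],4))
E
python3 - <<'E'
from go import *
need(fw([0,-124,80]),tool(77.4))
E
```

```text
t 2.65 pos [0.458 0.19  0.224] turn [ 0.085  0.066 -1.092] shift [ -2.013 -11.311   3.52 ] F [0.817 0.459 0.525] w 0.0017
```

```bash
for i in 1; do python3 -m crank '0 0 -0.1 -0.17 -0.97 0.2 1; 0 0 -0.1 -0.17 -0.97 0.2 1; 0 0 -0.1 -0.17 -0.97 0.2 1; 0 0 -0.1 -0.17 -0.97 0.2 1; 0 0 -0.1 -0.17 -0.97 0.2 1'; done;  python3 -m crank '0 0 -0.1 -0.17 -0.97 0.2 1; 0 0 -0.1 -0.17 -0.97 0.2 1; 0 0 -0.1 -0.17 -0.97 0.2 1; 0 0 -0.1 -0.17 -0.97 0.2 1; 0 0 -0.1 -0.17 -0.97 0.2 1'
python3 - <<'E'
from go import *
need(fw([0,-124,80]),tool(77.4))
E
```

```text
time: 3.28
position: [0.439, -0.0127, 0.1834]
tool_rot: [0.135, 0.991, 0.004, 0.008]
ft_force: [-0.1, 0.0, 0.2]
grip_width: 0.0004
time: 3.9
position: [0.4246, -0.2165, 0.1423]
tool_rot: [0.113, 0.994, 0.003, 0.011]
ft_force: [-0.1, -0.3, 0.4]
grip_width: 0.0002
t 3.9 pos [ 0.425 -0.216  0.142] turn [ 0.087  0.241 -0.08 ] shift [ 0.464 -1.348  1.538] F [-0.106 -0.337  0.365] w 0.0002
```

```bash
python3 -m crank '0 0.1 0 0.16 -0.55 0.3 1; 0 0.1 0 0.16 -0.5 0.3 1; 0 0 0 0.15 -0.3 0.4 1; 0 0 0 0 0 0.4 1; 0 0 0 0 0 0 1'
python3 - <<'E'
from go import *
need(fw([0,-124,17]),tool(77.4))
p=cam('top','t1.png'); c=(300,210,130,100,6); cv2.imwrite('pics/t1c.png',cv2.resize(p['img'][210:310,300:430,::-1],None,fx=6,fy=6,interpolation=cv2.INTER_CUBIC))
E
```

```text
time: 4.53
position: [0.3956, -0.2725, 0.0847]
tool_rot: [0.116, 0.993, 0.001, 0.005]
ft_force: [0.3, -0.8, -0.1]
grip_width: 0.0003
t 4.53 pos [ 0.396 -0.273  0.085] turn [ 0.044  0.1   -0.144] shift [0.054 0.186 1.693] F [ 0.293 -0.807 -0.125] w 0.0003
```

View pics/t1c.png

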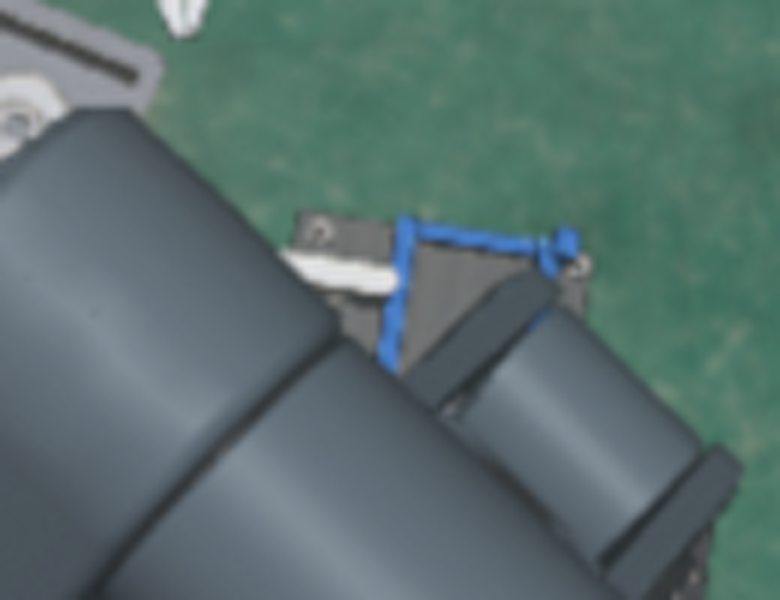

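```bash
python3 -m crank '0 0 -0.14 0.1 0.19 0.5 1; 0 0.1 0 0 0 0.5 1; 0 0 0 0 0 0.4 1; 0 0 0 0 0 0.2 1; 0 0 0 0 0 0 1'
python3 - <<'E'
from go import *
need(fw([0,-124,18]),tool(77.4))
p=cam('scene','s1.png'); cv2.imwrite('pics/s1c.png',cv2.resize(p['img'][230:350,260:400,::-1],None,fx=5.5,fy=5,interpolation=cv2.INTER_CUBIC))
E
```

```text
time: 5.2
position: [0.3982, -0.2667, 0.0237]
tool_rot: [0.108, 0.994, -0.002, 0.005]
ft_force: [-0.3, -0.5, -0.1]
grip_width: 0.0003
t 5.2 pos [ 0.398 -0.267  0.024] turn [-0.036  0.109  0.033] shift [0.072 0.036 0.141] F [-0.255 -0.532 -0.122] w 0.0003
```

View pics/s1c.png

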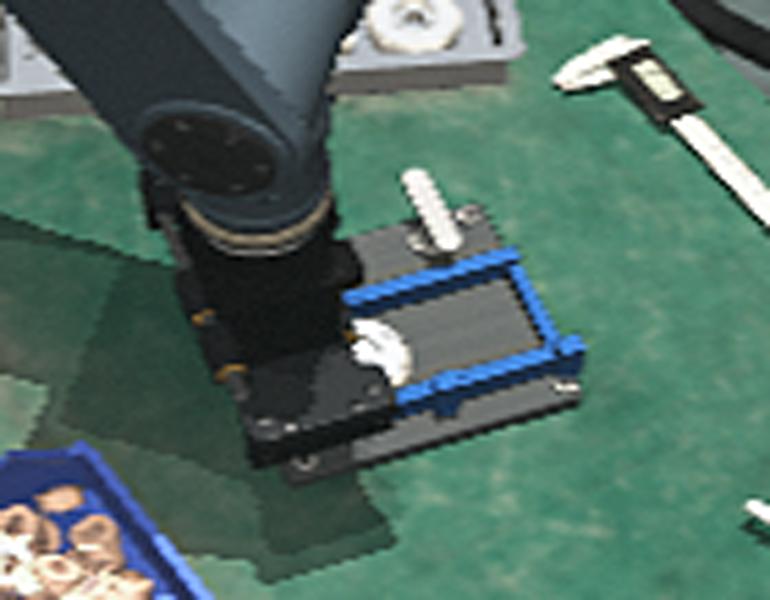

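```bash
python3 -m crank '0 0.1 0 0 0 0.13 1; 0 0 0 -0.3 0 0 1; 0 0 0 -0.35 0 0 1; 0 0 0 -0.35 0 0 1; 0 0 0 -0.35 0 0 1'
python3 - <<'E'
from go import *
need(fw([0,-38,18]),tool(77.4))
E
```

```text
time: 5.88
position: [0.4552, -0.2799, 0.0202]
tool_rot: [0.108, 0.994, -0.003, 0.001]
ft_force: [0.1, 1.0, -0.4]
grip_width: 0.0002
t 5.88 pos [ 0.455 -0.28   0.02 ] turn [-0.058  0.036  0.029] shift [-0.617  0.047  0.056] F [ 0.058  0.985 -0.414] w 0.0002
```

```bash
python3 -m crank '0 0 0 -0.2 0.02 0 1; 0 0 0 -0.2 0.02 0 1; 0 0 0 -0.1 0 0 1; 0 0 0 -0.08 0 0 1';python3 -m crank '0 0 0 -0.08 0 0 1'; python3 -m crank '0 0 0 -0.08 0 0 1';python3 - <<'E'
from go import *
need(fw([0,-38,18]),tool(77.4))
E
```

```text
time: 6.38
position: [0.48, -0.2831, 0.0201]
tool_rot: [0.108, 0.994, -0.002, 0.0]
ft_force: [-5.0, -0.7, 2.1]
grip_width: 0.0005
time: 6.5
position: [0.4803, -0.2826, 0.0199]
tool_rot: [0.107, 0.994, -0.001, -0.003]
ft_force: [-9.6, -1.9, 5.4]
grip_width: 0.0004
time: 6.62
position: [0.4803, -0.2823, 0.0197]
tool_rot: [0.107, 0.994, -0.0, -0.006]
ft_force: [-9.5, -2.0, 5.3]
grip_width: 0.0007
t 6.62 pos [ 0.48  -0.282  0.02 ] turn [-0.019 -0.14   0.074] shift [ 0.007 -0.03   0.043] F [-9.457 -2.048  5.254] w 0.0007
```

```bash
python3 -m crank '0 0 0 -0.2 0 0 1; 0 0 0 -0.2 0 0 1'; python3 -m crank '0 0 0 0.3 0 0 1; 0 0 0 0.5 0 -0.2 1; 0 0 0 0.3 0 -0.9 1; 0 0 0 0 0.9 -0.9 0.2; 0 0 0 0 1 -0.9 -0.2'; python3 -m crank '0 0 0 0 1 -0.9 -0.2; 0 0 0 0 1 -0.6 -0.2; 0 0 0 0 1 0 -0.2; 0 0 0 0 1 0 -0.2; 0 0 0 0 1 0 -0.2'
python3 - <<'E'
from go import *
p=cam('scene','s2.png'); cv2.imwrite('pics/s2c.png',cv2.resize(p['img'][230:350,260:400,::-1],None,fx=5.5,fy=5,interpolation=cv2.INTER_CUBIC))
p=cam('top','t2.png'); cv2.imwrite('pics/t2c.png',cv2.resize(p['img'][230:320,325:430,::-1],None,fx=6.5,fy=6.5,interpolation=cv2.INTER_CUBIC))
need([.5757,.352,.1],tool(85))
E
```

```text
time: 6.88
position: [0.4807, -0.2815, 0.0194]
tool_rot: [0.103, 0.994, 0.005, -0.023]
ft_force: [-18.5, -4.2, 12.1]
grip_width: 0.0001
time: 7.5
position: [0.4557, -0.2, 0.138]
tool_rot: [0.108, 0.994, 0.006, -0.023]
ft_force: [0.1, -0.1, -0.2]
grip_width: 0.0131
time: 8.12
position: [0.5052, -0.0002, 0.2053]
tool_rot: [0.11, 0.994, 0.005, -0.015]
ft_force: [1.0, -0.7, 0.4]
grip_width: 0.0516
t 8.22 pos [0.505 0.002 0.205] turn [ 0.123 -0.367 -1.47 ] shift [0.058 8.908 2.71 ] F [-0.843 -1.488 -0.191] w 0.0523
```

View pics/s2c.png

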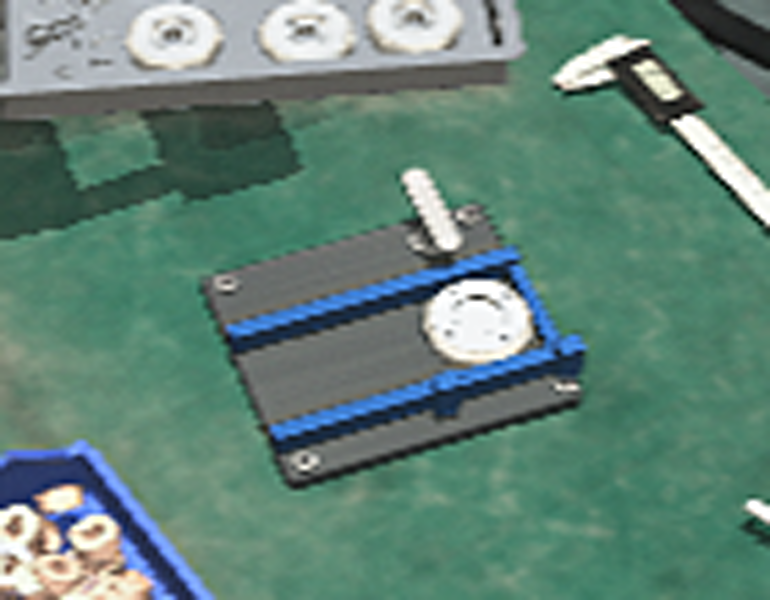

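View pics/t2c.png

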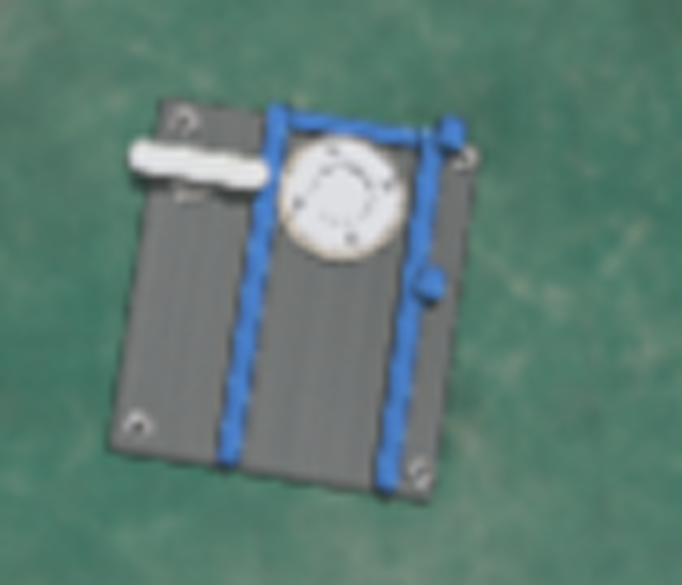

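```bash
python3 -m crank '0 -0.1 -0.16 0 0.99 0.1 -0.2; 0 0 -0.16 0 0.99 0.1 -0.2; 0 0 -0.16 0 0.99 0.1 -0.2; 0 0 -0.16 0 0.99 0.1 -0.2; 0 0 -0.16 0 0.99 0.1 -0.2'; python3 -m crank '0 0 -0.16 0 0.95 0.2 -0.2; 0 0 -0.16 0 0.95 0.2 -0.2; 0 0 -0.16 0 0.95 0.2 -0.2; 0 0 -0.1 0 0.7 0.2 -0.2'
python3 - <<'E'
from go import *
need([.5757,.352,.07],tool(85))
E
```

```text
time: 8.85
position: [0.5438, 0.1965, 0.1862]
tool_rot: [0.075, 0.997, 0.006, -0.009]
ft_force: [-0.4, -0.7, -1.1]
grip_width: 0.0521
time: 9.35
position: [0.564, 0.3395, 0.1541]
tool_rot: [0.05, 0.999, 0.006, -0.007]
ft_force: [0.7, -0.4, -0.2]
grip_width: 0.0517
t 9.35 pos [0.564 0.339 0.154] turn [ 0.132 -0.173 -0.148] shift [-0.292  0.317  2.101] F [ 0.73  -0.355 -0.195] w 0.0517
```

```bash
python3 -m crank '0.1 -0.1 -0.1 -0.2 0.2 0.5 -0.2; 0 -0.1 0 -0.1 0.05 0.6 -0.2; 0 0 0 0 0 0.5 -0.2;0 0 0 0 0 0.2 -0.2;0 0 0 0 0 0 -0.2'
python3 - <<'E'
from go import *
need([.5757,.352,.07],tool(85))
p=cam('scene','s3.png'); cv2.imwrite('pics/s3c.png',cv2.resize(p['img'][110:210,200:320,::-1],None,fx=6,fy=6,interpolation=cv2.INTER_CUBIC))
E
```

```text
time: 9.98
position: [0.5785, 0.3479, 0.0782]
tool_rot: [0.045, 0.999, 0.002, 0.002]
ft_force: [-0.6, -0.2, -0.3]
grip_width: 0.0523
t 9.97 pos [0.578 0.348 0.078] turn [ 0.038  0.048 -0.039] shift [0.079 0.096 0.205] F [-0.613 -0.222 -0.305] w 0.0523
```

View pics/s3c.png

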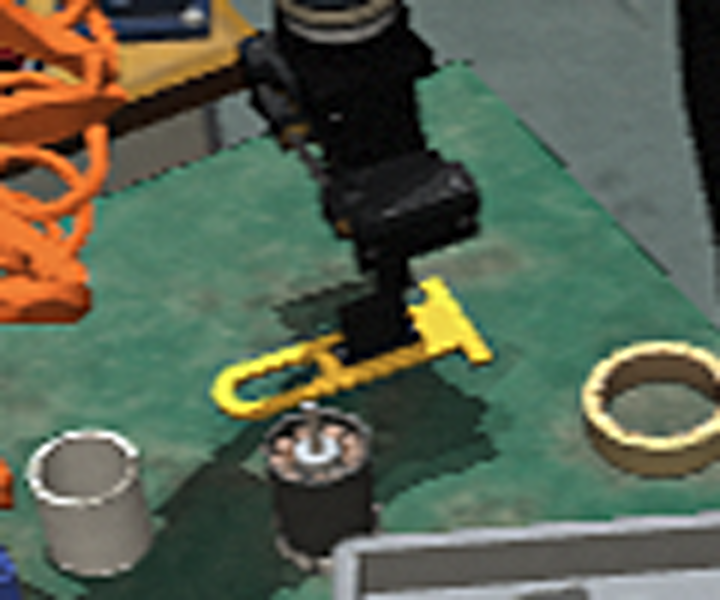

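```bash
python3 -m crank '0 0 0 0.08 0.1 0.5 -0.2; 0 0 0 0 0 0.5 -0.2; 0 0 0 0 0 0.3 -0.2;0 0 0 0 0 0.15 -0.2;0 0 0 0 0 0.05 -0.2'
python3 - <<'E'
from go import *
need([.5757,.352,.014],tool(85))
E
```

```text
time: 10.65
position: [0.5769, 0.3529, 0.0157]
tool_rot: [0.045, 0.999, 0.002, 0.004]
ft_force: [0.5, 0.7, 0.1]
grip_width: 0.0523
t 10.65 pos [0.577 0.353 0.016] turn [ 0.053  0.079 -0.041] shift [ 0.029 -0.025  0.042] F [0.534 0.651 0.144] w 0.0523
```

```bash
python3 -m crank '0 0 0 0 0 0 1; 0 0 0 0 0 0 1; 0 0 0 0 0 0 1; 0 0 0 0 0 0 1; 0 0 0 0 0 0 1' 45; python3 -m crank '0 0 0 0 0 -0.2 1; 0 0 0 0 0 -0.5 1; 0 0 0 0 0 -0.6 1; 0 0 0 0 0 -0.6 1; 0 0 0 0 0 0 1'
python3 - <<'E'
from go import *
need([.5757,.352,.07],tool(85))
p=cam('scene','s4.png'); cv2.imwrite('pics/s4c.png',cv2.resize(p['img'][110:210,200:320,::-1],None,fx=6,fy=6,interpolation=cv2.INTER_CUBIC))
E
```

```text
time: 11.28
position: [0.5781, 0.3535, 0.0174]
tool_rot: [0.045, 0.999, 0.003, 0.005]
ft_force: [0.0, -0.3, 1.1]
grip_width: 0.0117
time: 11.9
position: [0.5771, 0.3529, 0.0986]
tool_rot: [0.045, 0.999, 0.003, 0.005]
ft_force: [0.5, 0.0, -2.9]
grip_width: 0.0116
t 11.9 pos [0.577 0.353 0.099] turn [ 0.071  0.115 -0.04 ] shift [ 0.041 -0.031  0.714] F [ 0.521  0.018 -2.85 ] w 0.0116
```

View pics/s4c.png

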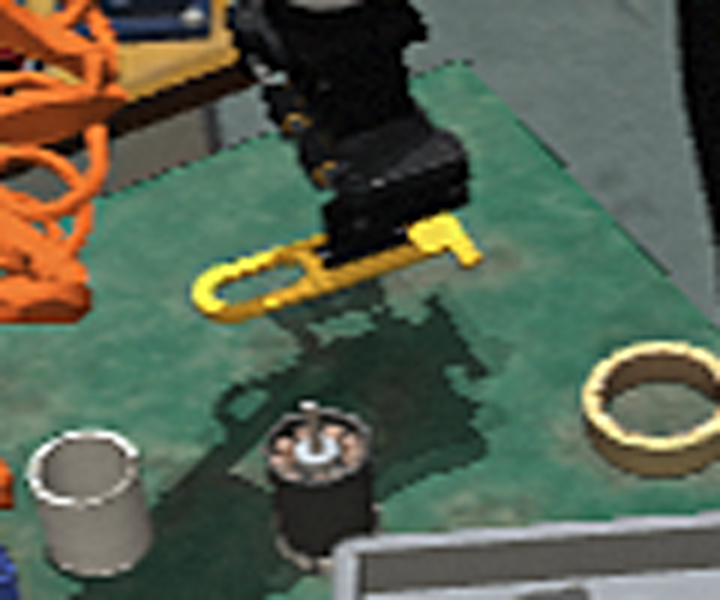

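```bash
python3 -m crank '0 0 1 0 -0.95 -0.5 1; 0 0 1 -0.08 -0.95 -0.5 1; 0 0 1 -0.17 -0.94 -0.5 1; 0 0 1 -0.25 -0.92 -0.5 1; 0 0 1 -0.32 -0.89 -0.4 1'; python3 -m crank '0 0 1 -0.40 -0.86 0 1; 0 0 1 -0.48 -0.82 0 1; 0 0 1 -0.54 -0.78 0 1; 0 0 1 -0.61 -0.73 0 1; 0 0 1 -0.67 -0.67 0 1'
python3 - <<'E'
from go import *
need(fw([-25,0,200]),tool(-12.6))
E
```

```text
time: 12.58
position: [0.5525, 0.1591, 0.1885]
tool_rot: [0.265, 0.964, 0.0, -0.002]
ft_force: [0.2, 0.5, -1.2]
grip_width: 0.0116
time: 13.2
position: [0.5287, -0.0354, 0.1859]
tool_rot: [0.474, 0.881, -0.001, -0.005]
ft_force: [-0.9, -0.0, -2.5]
grip_width: 0.0118
t 13.2 pos [ 0.529 -0.035  0.186] turn [-0.1   -0.047  9.215] shift [-4.744 -3.335 -0.366] F [-0.922 -0.034 -2.495] w 0.0118
```

```bash
python3 -m crank '0 0 1 -0.51 -0.36 0 1; 0 0 1 -0.54 -0.31 0 1; 0 0 1 -0.56 -0.26 -0.1 1; 0 0 1 -0.58 -0.21 -0.1 1; 0 0 1 -0.60 -0.16 -0.1 1'; python3 -m crank '0 0 1 -0.61 -0.11 0 1; 0 0 1 -0.62 -0.05 0 1; 0 0 1 -0.62 0 0 1; 0 0 1 -0.6 0.05 0 1; 0 0 0 0 0 0 1'
python3 - <<'E'
from go import *
need(fw([-25,0,200]),tool(-12.6))
E
```

```text
time: 13.82
position: [0.5197, -0.1634, 0.1927]
tool_rot: [0.659, 0.752, -0.004, -0.01]
ft_force: [0.6, -0.1, -1.8]
grip_width: 0.0116
time: 14.45
position: [0.5114, -0.2648, 0.1873]
tool_rot: [0.784, 0.62, -0.007, -0.013]
ft_force: [0.4, -0.1, -2.5]
grip_width: 0.0117
t 14.45 pos [ 0.511 -0.265  0.187] turn [-0.34  -0.069 -0.148] shift [ 0.004  0.269 -0.327] F [ 0.38  -0.115 -2.46 ] w 0.0117
```

```bash
cat >> go.py <<'E'
H=16.5
OFF=[0.,0.]
def strap(hx,hz,th,yang=-12.6,hy=0):
    t=np.radians(th); need(fw([hx-H*np.sin(t)+OFF[0],hy+OFF[1],hz+H*np.cos(t)]),tool(yang,th))
E
python3 -m crank '-0.1 -1 -0.05 0 0.09 0 1; -0.1 -1 -0.05 0 0.09 0 1; -0.1 -1 -0.05 0 0.09 0 1; 0 -1 0 0 0 0 1; 0 -1 0 0 0 0 1'; python3 -m crank '0 -1 0 0 0 0 1; 0 -1 0 0 0 0 1; 0 0 0 0 0 0 1'
python3 - <<'E'
from go import *
strap(-25,130,35)
p=cam('scene','s5.png'); cv2.imwrite('pics/s5c.png',cv2.resize(p['img'][190:340,250:420,::-1],None,fx=4.5,fy=4,interpolation=cv2.INTER_CUBIC))
p=cam('top','t5.png'); cv2.imwrite('pics/t5c.png',cv2.resize(p['img'][210:310,310:430,::-1],None,fx=6,fy=6,interpolation=cv2.INTER_CUBIC))
E
```

```text
time: 15.08
position: [0.5184, -0.2625, 0.1834]
tool_rot: [0.759, 0.614, -0.173, 0.13]
ft_force: [0.4, 0.4, -2.0]
grip_width: 0.0119
time: 15.45
position: [0.5164, -0.2564, 0.1804]
tool_rot: [0.739, 0.603, -0.24, 0.181]
ft_force: [0.4, 0.4, -2.4]
grip_width: 0.0122
t 15.45 pos [ 0.516 -0.256  0.18 ] turn [-0.125 -0.003  0.26 ] shift [0.525 0.223 0.753] F [ 0.423  0.359 -2.362] w 0.0122
```

View pics/s5c.png

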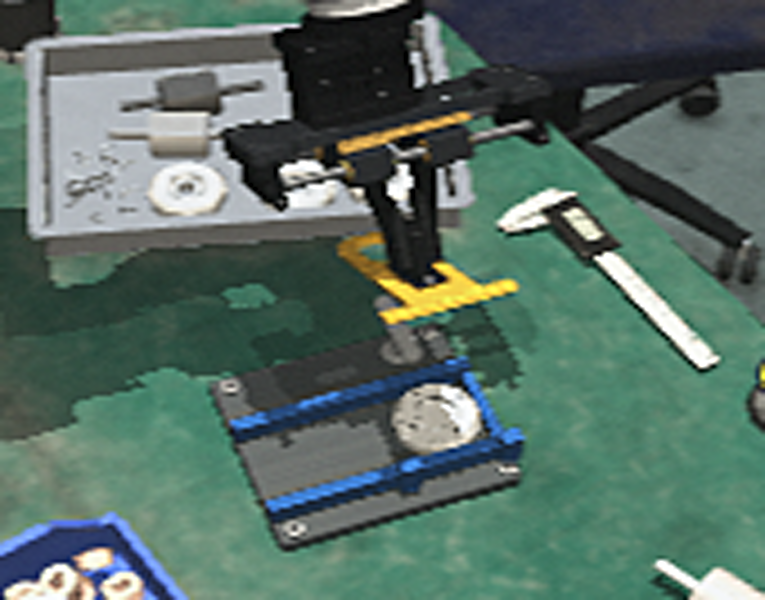

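View pics/t5c.png

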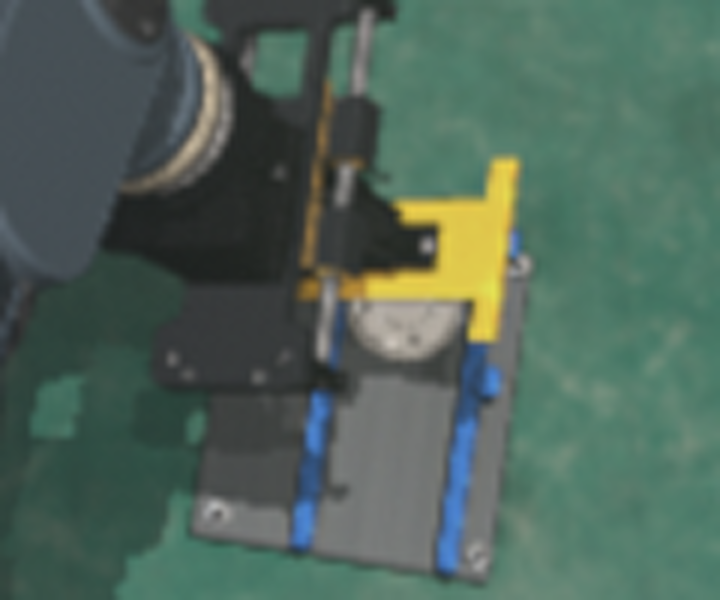

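```bash
cat >> go.py <<'E'
from ov import STR,FIX,rect
def swire(o,P,s0=0,y0=0,H_=None):
    h=H if H_ is None else H_
    P=np.array(P,float); L=np.c_[-(P[:,0]-s0),P[:,1]+y0,h-P[:,2]]/1000
    return R.from_quat(o['tool_rot']).apply(L)+o['position']
EXTRA=[rect(48,60,-42,42,0)]
def look(tag,c,s,s0=0,y0=0,names=('scene','top')):
    o=robot.get_obs()
    for n,cc in zip(names,c):
        p=cam(n); x0,y0_,w_,h_=cc
        im=cv2.resize(p['img'][y0_:y0_+h_,x0:x0+w_,::-1].copy(),None,fx=s,fy=s,interpolation=cv2.INTER_CUBIC); raw=im.copy()
        for P in STR:
            q=np.array([proj(p,X) for X in swire(o,P,s0,y0)]); q=(q-[x0,y0_]+.5)*s-.5
            cv2.polylines(im,[np.round(q*16).astype(np.int32)],True,(0,0,255),1,cv2.LINE_AA,4)
        for P in FIX:
            c_,s_=np.cos(FA),np.sin(FA)
            q=np.array([proj(p,fw(X)) for X in P]); q=(q-[x0,y0_]+.5)*s-.5
            cv2.polylines(im,[np.round(q*16).astype(np.int32)],True,(0,255,0),1,cv2.LINE_AA,4)
        cv2.imwrite(f'pics/{tag}_{n}.png',im)
E
python3 -m crank '-0.1 0 0.25 0.25 0.22 0.3 1; 0 0 0 0.2 0 0.3 1; 0 0 0 0 0 0 1'
python3 - <<'E'
from go import *
strap(-25,130,35)
look('a',[(310,210,80,80),(330,215,100,80)],7)
E
```

```text
time: 15.92
position: [0.5255, -0.2603, 0.1517]
tool_rot: [0.746, 0.594, -0.234, 0.188]
ft_force: [0.4, 0.1, -2.6]
grip_width: 0.0118
t 15.93 pos [ 0.5255 -0.2603  0.1517] turn [-0.0075 -0.0238 -0.067 ] shift [ 0.1563 -0.0409  0.1416] F [ 0.4094  0.0876 -2.5649] w 0.0118
```

View pics/a_scene.png

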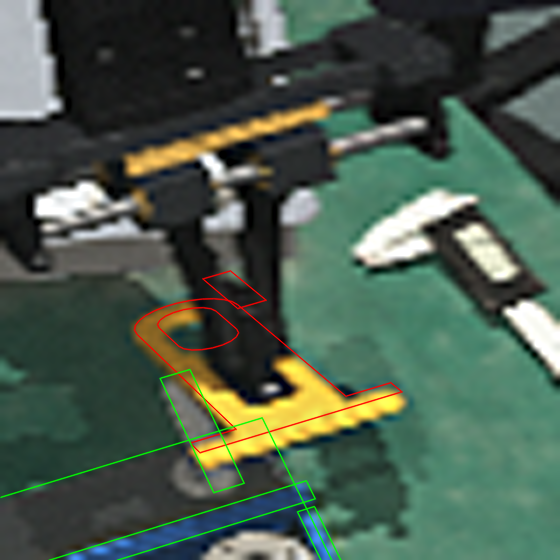

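View pics/a_top.png

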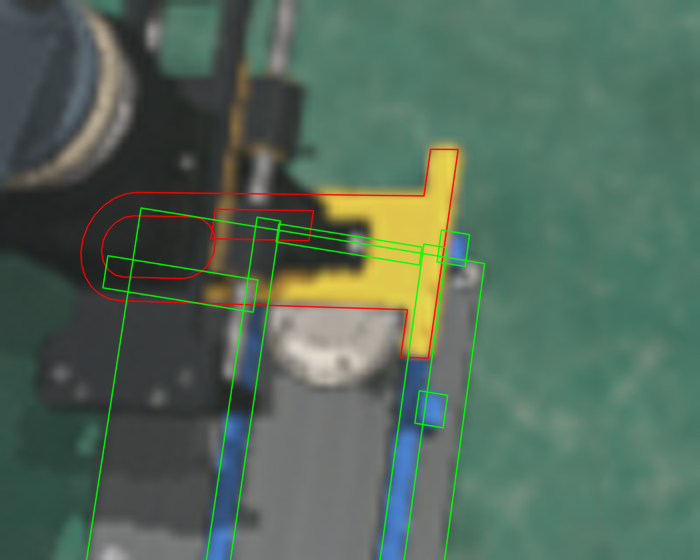

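Run:
```python
from go import *
strap(-26,105,35);strap(-26,82,35)
```

```text
t 16.02 pos [ 0.5264 -0.2605  0.1529] turn [ 0.0193 -0.015  -0.0792] shift [ 0.5523 -0.0683  0.663 ] F [ 0.2416 -0.9489 -1.3534] w 0.0118
t 16.02 pos [ 0.5264 -0.2605  0.1529] turn [ 0.0193 -0.015  -0.0792] shift [ 0.8815 -0.0713  1.1344] F [ 0.2416 -0.9489 -1.3534] w 0.0118
```

```bash
python3 -m crank '0 0 -0.08 0.2 -0.07 0.25 1; 0 0 0 0.2 0 0.25 1; 0 0 0 0.15 0 0.15 1; 0 0 0 0 0 0 1'
python3 - <<'E'
from go import *
strap(-26,105,35);strap(-26,82,35)
look('b',[(310,210,80,80),(330,215,100,80)],7)
E
```

```text
time: 16.52
position: [0.5242, -0.2568, 0.1172]
tool_rot: [0.744, 0.597, -0.233, 0.188]
ft_force: [-0.4, 0.2, -1.8]
grip_width: 0.0115
t 16.52 pos [ 0.5242 -0.2568  0.1172] turn [ 0.0239 -0.0179  0.0011] shift [-0.0238  0.0089 -0.0237] F [-0.4034  0.2382 -1.755 ] w 0.0115
t 16.52 pos [ 0.5242 -0.2568  0.1172] turn [ 0.0239 -0.0179  0.0011] shift [0.3053 0.0079 0.4479] F [-0.4034  0.2382 -1.755 ] w 0.0115
```

View pics/b_scene.png

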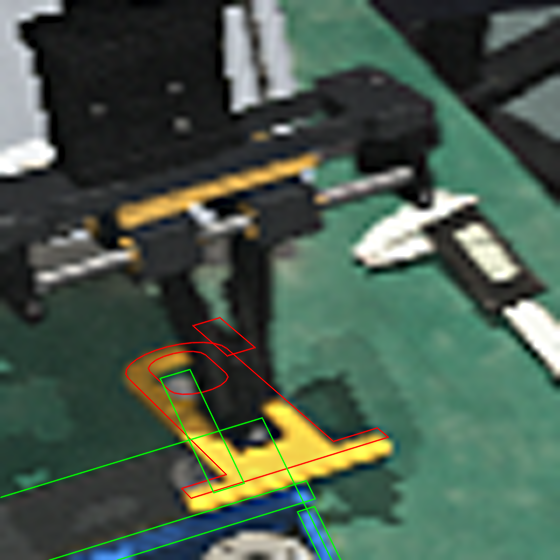

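```bash
python3 -m crank '0 0 0 0.15 0 0.2 1; 0 0 0 0.12 0 0.17 1; 0 0 0 0 0 0 1'
python3 - <<'E'
from go import *
strap(-26,82,35)
look('c',[(310,210,80,80),(330,215,100,80)],7)
E
```

```text
time: 17.0
position: [0.5255, -0.2568, 0.099]
tool_rot: [0.744, 0.596, -0.233, 0.19]
ft_force: [-0.1, -0.6, -1.5]
grip_width: 0.0121
t 17.0 pos [ 0.5255 -0.2568  0.099 ] turn [ 0.0541 -0.0119 -0.0163] shift [ 0.0408 -0.0216  0.0783] F [-0.0618 -0.63   -1.5232] w 0.0121
```

View pics/c_scene.png

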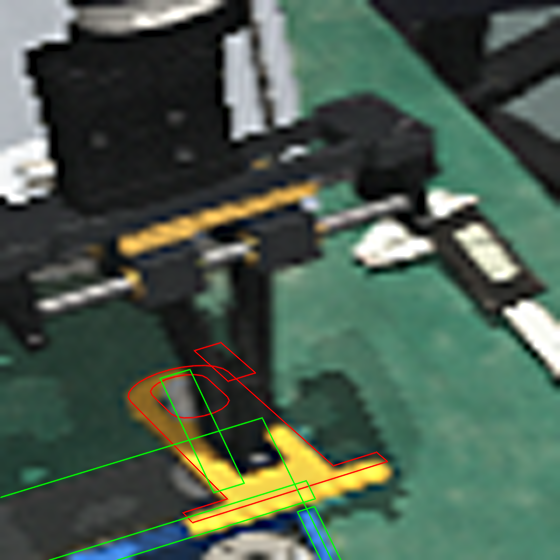

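View pics/c_top.png

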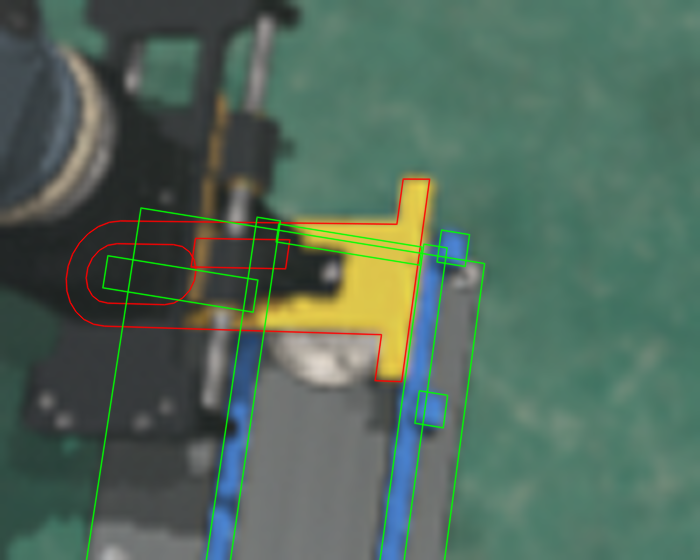

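```bash
python3 -m crank '0 0 0 -0.08 -0.02 0.18 1; 0 0 0 -0.14 0 0.11 1; 0 0 0 -0.14 0 0.1 1; 0 0 0 0 0 0 1'
python3 - <<'E'
from go import *
strap(-6,80,35);
strap(2,69,27)
look('d',[(310,210,80,80),(330,215,100,80)],7)
E
```

```text
time: 17.6
position: [0.5204, -0.2792, 0.0955]
tool_rot: [0.745, 0.596, -0.232, 0.191]
ft_force: [0.3, -0.1, -1.3]
grip_width: 0.0118
t 17.6 pos [ 0.5204 -0.2792  0.0955] turn [ 0.0726 -0.0017 -0.0352] shift [ 0.0784 -0.0207  0.0062] F [ 0.3063 -0.1033 -1.3186] w 0.0118
t 17.6 pos [ 0.5204 -0.2792  0.0955] turn [ 0.075   1.5983 -0.03  ] shift [ 0.0148 -0.0227  0.3502] F [ 0.3063 -0.1033 -1.3186] w 0.0118
```

View pics/d_scene.png

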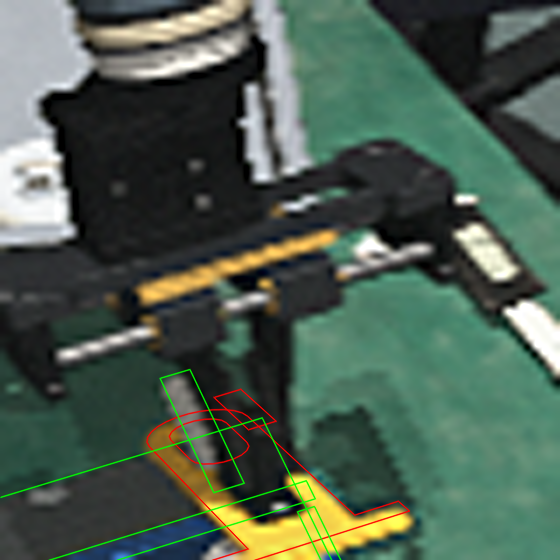

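```bash
python3 -m crank '0 0.8 0 0.01 -0.02 0.18 1; 0 0.8 0 0 0 0.17 1; 0 0 0 0 0 0 1'
python3 - <<'E'
from go import *
strap(2,69,27); strap(9,57,20)
E
```

```text
time: 18.08
position: [0.5185, -0.2848, 0.0833]
tool_rot: [0.759, 0.609, -0.179, 0.148]
ft_force: [0.0, -0.0, -2.0]
grip_width: 0.0114
t 18.07 pos [ 0.5185 -0.2848  0.0833] turn [ 0.0854 -0.0415 -0.0009] shift [-0.0412 -0.0049  0.0107] F [ 0.0212 -0.0083 -1.9651] w 0.0114
t 18.07 pos [ 0.5185 -0.2848  0.0833] turn [0.0853 1.3585 0.0044] shift [-0.1124 -0.0075  0.3602] F [ 0.0212 -0.0083 -1.9651] w 0.0114
```

```bash
python3 -m crank '0.08 0 0 -0.08 0 0.06 1; 0 0.7 0 -0.03 0 0.16 1; 0 0.65 0 -0.03 0 0.16 1; 0 0 0 0 0 0 1'
python3 - <<'E'
from go import *
strap(9,57,20); strap(12,45,10)
look('e',[(310,210,80,80),(330,215,100,80)],7)
E
```

```text
time: 18.58
position: [0.5161, -0.2943, 0.0715]
tool_rot: [0.767, 0.617, -0.137, 0.108]
ft_force: [0.7, -0.6, -1.4]
grip_width: 0.0119
t 18.57 pos [ 0.5161 -0.2943  0.0715] turn [-0.0204  0.0099  0.0501] shift [-0.0234  0.0028 -0.0172] F [ 0.7058 -0.6374 -1.4371] w 0.0119
t 18.57 pos [ 0.5161 -0.2943  0.0715] turn [-0.0247  2.0099  0.0482] shift [-0.0626  0.0032  0.2966] F [ 0.7058 -0.6374 -1.4371] w 0.0119
```

View pics/e_scene.png

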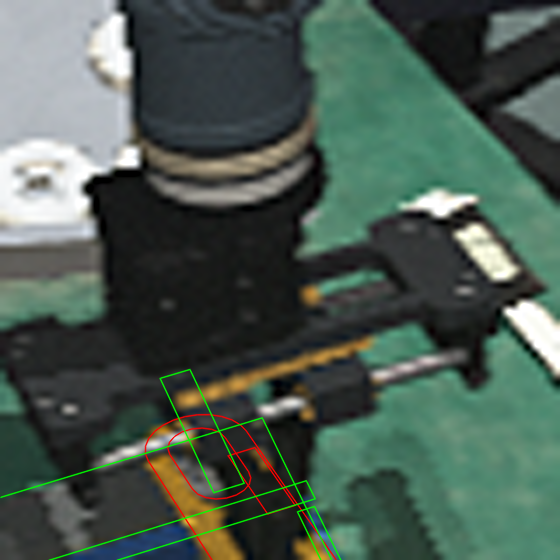

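View pics/e_top.png

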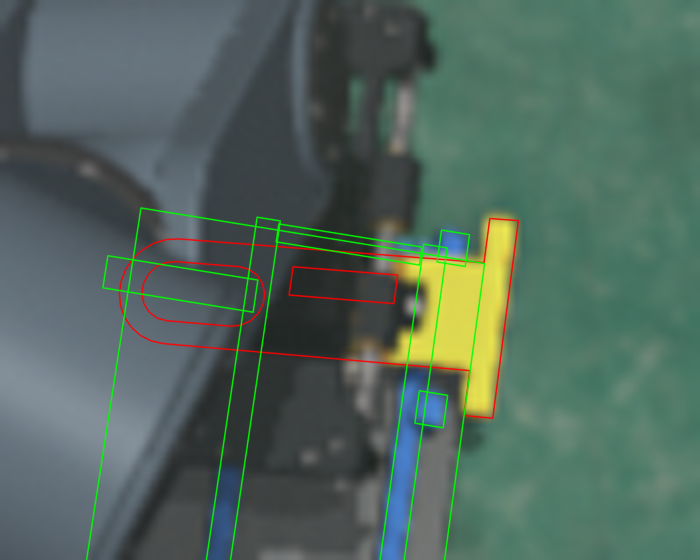

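```bash
python3 -m crank '0 0.7 0.05 -0.03 0 0.1 1; 0 0.7 0 -0.02 0 0.1 1; 0 0.6 0 -0.02 0 0.1 1; 0 0 0 0 0 0 1'
python3 - <<'E'
from go import *
strap(12,45,10); strap(12,34,0)
E
```

```text
time: 19.18
position: [0.5149, -0.2953, 0.0602]
tool_rot: [0.775, 0.626, -0.069, 0.052]
ft_force: [0.0, -0.4, -1.9]
grip_width: 0.0117
t 19.18 pos [ 0.5149 -0.2953  0.0602] turn [-0.0627 -0.0145  0.0932] shift [-0.1327  0.0248 -0.0033] F [ 0.0356 -0.4038 -1.8536] w 0.0117
t 19.18 pos [ 0.5149 -0.2953  0.0602] turn [-0.0707  1.9855  0.0875] shift [-0.1569  0.0261  0.2737] F [ 0.0356 -0.4038 -1.8536] w 0.0117
```

```bash
python3 -m crank '-0.06 0 0.09 -0.14 0.02 0.01 1; 0 0.7 0 -0.03 0 0.09 1; 0 0.7 0 -0.03 0 0.09 1; 0 0.6 0 -0.02 0 0.05 1; 0 0 0 0 0 0 1'
python3 - <<'E'
from go import *
strap(12,34,0)
look('f',[(310,210,80,80),(330,215,100,80)],7)
E
```

```text
time: 19.8
position: [0.5135, -0.3023, 0.0516]
tool_rot: [0.778, 0.628, -0.001, -0.002]
ft_force: [0.3, -0.7, -3.5]
grip_width: 0.012
t 19.8 pos [ 0.5135 -0.3023  0.0516] turn [-0.0395 -0.0133  0.0737] shift [-0.0248  0.0228  0.0268] F [ 0.3406 -0.6914 -3.4654] w 0.012
```

View pics/f_top.png

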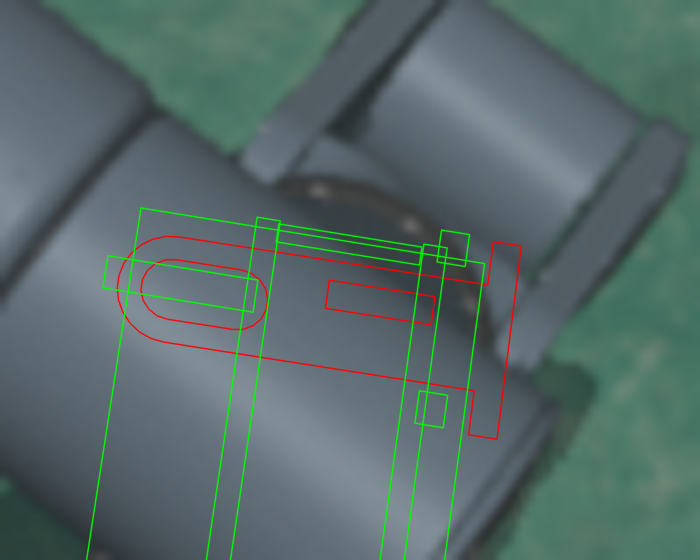

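View pics/f_scene.png

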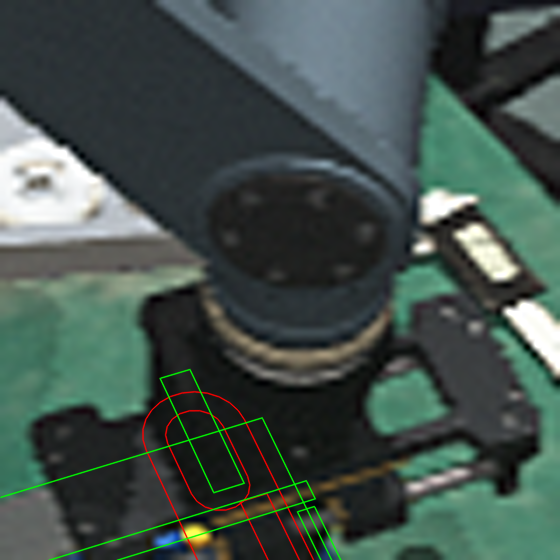

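```bash
python3 -m crank '-0.04 0 0.07 0 0.02 0.06 1; 0 0 0 0 0 0.05 1; 0 0 0 0 0 0.03 1'
python3 - <<'E'
from go import *
strap(0,30,0)
E
```

```text
time: 20.27
position: [0.515, -0.3006, 0.0473]
tool_rot: [0.779, 0.627, -0.0, 0.0]
ft_force: [-3.8, 1.1, 7.4]
grip_width: 0.0118
t 20.27 pos [ 0.515  -0.3006  0.0473] turn [0.0043 0.0085 0.0412] shift [ 0.2277 -0.004   0.0208] F [-3.8241  1.1215  7.3993] w 0.0118
```

```bash
python3 -m crank '0 0 0.04 0.08 0 -0.01 1; 0 0 0 0.08 0 0 1; 0 0 0 0.06 0 0 1'; python3 -m crank '0 0 0 0.06 0 0 1'
python3 - <<'E'
from go import *
strap(0,30,0)
E
```

```text
time: 20.65
position: [0.517, -0.2924, 0.0478]
tool_rot: [0.78, 0.626, -0.001, 0.001]
ft_force: [-3.8, -7.5, -5.9]
grip_width: 0.0114
time: 20.78
position: [0.517, -0.2922, 0.0475]
tool_rot: [0.779, 0.627, -0.003, 0.003]
ft_force: [-5.0, -9.4, -4.8]
grip_width: 0.0118
t 20.77 pos [ 0.517  -0.2922  0.0475] turn [0.0111 0.0858 0.0389] shift [ 0.0124 -0.0084  0.0254] F [-4.9947 -9.3667 -4.7523] w 0.0118
```

```bash
python3 -m crank '0 0 0 0.05 0 0.03 1; 0 0 0 0.08 0 0.03 1; 0 0 0 0.1 0 0.02 1'
python3 - <<'E'
from go import *
strap(0,30,0)
E
```

```text
time: 21.15
position: [0.5172, -0.2922, 0.0477]
tool_rot: [0.778, 0.628, -0.008, 0.008]
ft_force: [-7.5, -11.3, 1.5]
grip_width: 0.0114
t 21.15 pos [ 0.5172 -0.2922  0.0477] turn [0.0241 0.2561 0.0837] shift [ 0.0114 -0.0127  0.0286] F [ -7.5094 -11.2861   1.5238] w 0.0114
```

```bash
python3 -m crank '0 0 0 0 0 0 0.6; 0 0 0 0 0 0 0.3; 0 0 0 0 0 0 0.3'; python3 -m crank '0 0 0 0 0 -0.3 0.3; 0 0 0 0 0 -0.7 0.3; 0 0 0 0 0 -1 0.3; 0 0 0 -0.2 0 -1 0.3; 0 0 0 -1 -1 -0.5 0.3'; python3 -m crank '0 0 0 -1 -1 0 0.3; 0 0 0 -1 -1 0 0.3; 0 0 0 -1 -1 0 0.3; 0 0 0 0 0 0 0.3'
python3 - <<'E'
from go import *
p=cam('scene','s6.png'); cv2.imwrite('pics/s6c.png',cv2.resize(p['img'][240:340,280:400,::-1],None,fx=6.5,fy=6,interpolation=cv2.INTER_CUBIC))
p=cam('top','t6.png'); cv2.imwrite('pics/t6c.png',cv2.resize(p['img'][230:310,330:420,::-1],None,fx=7,fy=7,interpolation=cv2.INTER_CUBIC))
need(fw([0,0,200]),tool(-12.6))
import pickle; pickle.dump((cam('top'),cam('scene')),open('cams2.pkl','wb'))
E
```

```text
time: 21.52
position: [0.5177, -0.2926, 0.0483]
tool_rot: [0.778, 0.628, -0.008, 0.008]
ft_force: [-0.2, 0.6, -0.8]
grip_width: 0.0276
time: 22.15
position: [0.4707, -0.3253, 0.1941]
tool_rot: [0.776, 0.63, -0.007, 0.008]
ft_force: [-0.6, -0.9, -0.8]
grip_width: 0.0307
time: 22.65
position: [0.325, -0.4232, 0.203]
tool_rot: [0.776, 0.63, -0.008, 0.014]
ft_force: [0.2, -0.4, 0.5]
grip_width: 0.0304
t 22.75 pos [ 0.3273 -0.4211  0.2027] turn [0.1385 0.3232 0.1915] shift [ 4.1253  3.9857 -0.0025] F [-0.3646 -0.0926 -0.1829] w 0.0304
```

View pics/s6c.png

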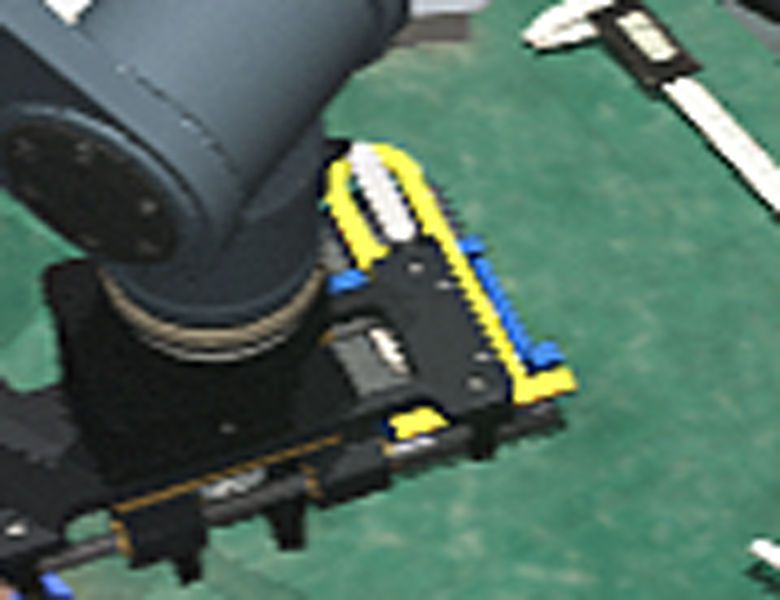

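View pics/t6c.png

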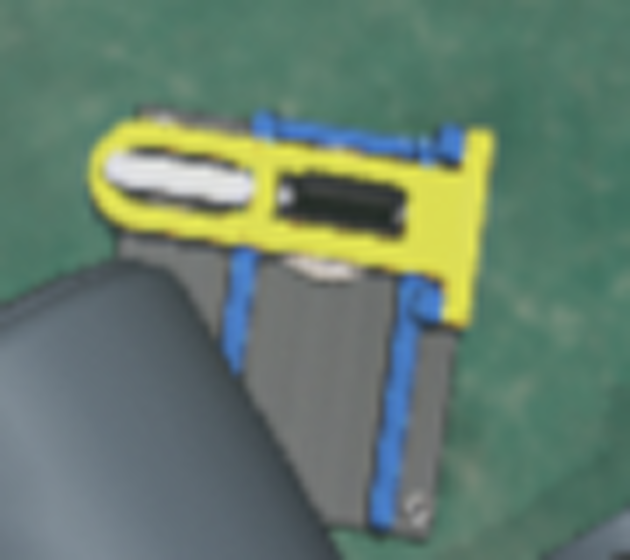

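```bash
python3 -m crank '0 0 0 0 -0.5 -1 0.3; 0 0 0 0.3 -0.8 -1 0.3; 0 0 0 0.9 -1 0 0.3; 0 0 0 0.9 -1 0 0.3; 0 0 0 0.9 -1 0 0.3'
python3 - <<'E'
from go import *
import pickle
p=cam('scene','s7.png'); cv2.imwrite('pics/s7c.png',cv2.resize(p['img'][240:340,280:400,::-1],None,fx=6.5,fy=6,interpolation=cv2.INTER_CUBIC))
t=cam('top','t7.png'); cv2.imwrite('pics/t7c.png',cv2.resize(t['img'][230:310,330:420,::-1],None,fx=7,fy=7,interpolation=cv2.INTER_CUBIC))
pickle.dump((t,p),open('cams2.pkl','wb'))
print(robot.get_obs()['position'],robot.get_obs()['time'])
E
```

```text
time: 23.48
position: [0.1864, -0.2627, 0.279]
tool_rot: [0.769, 0.639, -0.007, 0.015]
ft_force: [0.1, 0.1, -0.3]
grip_width: 0.0306
[ 0.1847 -0.2568  0.2775] 23.575
```

View pics/s7c.png

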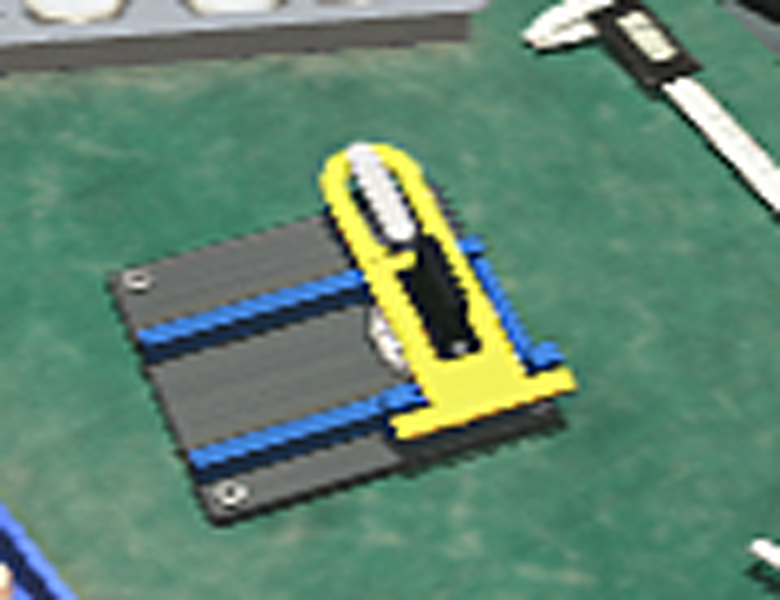

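View pics/t7c.png

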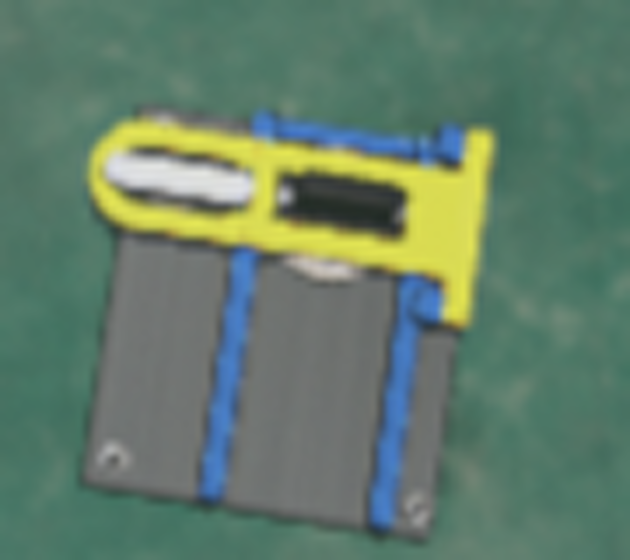

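```bash
cat > r2.py <<'E'
from ren import *
pt,ps=pickle.load(open('cams2.pkl','rb'))
exec(open('r1.py').read().split("def capmask")[0].split("pickle.load(open('cams.pkl','rb'))")[1])
Y=(215,215,40);K=(15,15,15)
SO=[(a,b) for a,b,_ in STR[0]]; SL=[(a,b) for a,b,_ in STR[1]]
z=30
for n,p,c in (('top',pt,(340,243,65,38)),('scene',ps,(325,260,48,60))):
    F0=[.517,-.2917,np.radians(-102.6)]
    base=FX
    # fit fixture first with strap rigidly at nominal, then strap relative
    S=[(SO,z,z+6,(60,60,10),Y,False),(SL,z+6,z+6,None,(30,30,30),True),(rc(-28,28,-11,11),z+6,z+9,K,K,True),(rc(-22,22,-6,6),z+9,z+44,K,K,True)]
    o=p['img'][c[1]:c[1]+c[3],c[0]:c[0]+c[2]].astype(int)
    bg=med(p,(410,240,10,60) if n=='top' else (300,255,20,20))
    # strap only: yellowness mask cost
    m=((o[:,:,0]>110)&(o[:,:,1]>110)&(o[:,:,2]<110)).astype(float)
    def f(d):
        v=[F0[0]+d[0]/1000,F0[1]+d[1]/1000,F0[2]+np.radians(d[2])]
        parts=[(a,b,e,(0,0,0) if s is not None else None,(255,)*3 if t==Y else (0,0,0),cx) for a,b,e,s,t,cx in S]
        parts.append(([(a,b) for a,b,_ in slot(-95,-45,7,0)],41,48,(0,0,0),(0,0,0),True))
        r=render(p,v,parts,c,(0,0,0))[:,:,0]/255.
        return np.abs(r-m).mean()
    s=minimize(f,[0,0,0],method='Nelder-Mead',options=dict(initial_simplex=[[0,0,0],[5,0,0],[0,5,0],[0,0,3]],xatol=.05,fatol=1e-5))
    d=s.x; a=F0[2]; print(n,'strap-fixture in fixture mm',[d[0]*np.cos(a)+d[1]*np.sin(a),-d[0]*np.sin(a)+d[1]*np.cos(a)],'yaw',d[2],s.fun)
E
python3 r2.py
```

```text
top strap-fixture in fixture mm [np.float64(-0.05299831399457161), np.float64(2.2109343395951195)] yaw 0.204761529947501 0.07327935222672065
scene strap-fixture in fixture mm [np.float64(0.8518822870643961), np.float64(0.04958931382961926)] yaw 0.13485327840906816 0.058412309368191716
```

Run:
```python
from h import *
print(robot.hand_in()); print(robot.get_obs()['time'])
```

```text
the job is handed in; nothing more can be done
None
the job is handed in; nothing more can be done
```

The cap is home and the strap is locked under the stud head. I handed the job in at about 23.6 s of the 67 s; no verdict is reported.

**Cap:** I slid it along the channel with closed fingers until it stopped against the back stop. The last push built up to about 18 N without it moving. The pictures then showed it seated at the stop.

**Strap:**
- I gripped it by the handle and tilted it 35° nose down so the eye went past the head.
- I then drew the nose back under the head and levelled the strap onto the rails.
- The tail push stopped with the ears on the cheeks at about 11 N along the push.

**Last checks, with the arm clear:**

| Camera | Along x | Along y | Yaw |
|---|---|---|---|
| Top | within 0.1 mm of nominal | 2.2 mm off | 0.2° |
| Scene | 0.9 mm off | within 0.1 mm of nominal | 0.1° |

- **Disagreement:** the two cameras differ by about 2 mm along y. That is about the calibration error and within the 5 mm play either side between the cheeks.
- **Sideways force:** I saw about 7 N sideways while the strap bore on the cheeks. It was gone after I released the strap.
- **Not measured:** I saw the strap sitting under the head in the pictures, but I did not measure its overlap at the eye ends or try to lift the strap.

I did not touch the tape, rotor, caliper or screwdriver.

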